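Empty a tall jar of used sample tubes into the waste tub under a low splash guard

TASK

Empty the three used sample tubes out of the tall square jar into the red-rimmed waste tub under the clear splash guard. The jar is too tall to pour from upright there: first tip it onto its side against the blue stop in its wash tray, so that it lies with the tubes still inside and let go of it; then take it lying, bring its mouth in under the guard and tilt it mouth-down until all three tubes have slid out into the tub. Finally lay the empty jar back on its side in the wash tray and let go; do not knock the guard, and leave the tub, the blue rack, the amber bottle and the timer where they are.

Things in the scene. Friction and masses are not known exactly. Their poses are not given: they have to be found in the camera images.
- tray: fixed grey wash tray, 300 x 180 mm, floor 3 mm thick, rim 12 mm high. Origin at the centre of its underside; its +x is the direction in which the jar is to be tipped (roughly away from the robot), z up. The jar stands at about x = -92 mm, 9 mm short of the stop. Tipped, it lies over stop and rest bar, mouth towards +x and some 8 degrees higher than its bottom.
- stop (a point): middle of the upper edge, on the jar's side, of the blue stop rib across the tray (100 mm long along the tray's y, 8 mm thick towards +x, top 15 mm above the bench); the tray's axes.
- rest (a point): middle of the top of the black rest bar across the tray (100 mm long along the tray's y, 12 mm thick, top 33 mm above the bench), 125 mm beyond the stop; the tray's axes.
- jar_center (a point): centre (half-way up) of the tall square jar of clear plastic with blue bottom and rim: 56 x 56 mm outside, 190 mm tall, walls and bottom 4 mm, open top, about 0.2 kg. Its z axis points to the mouth, 95 mm from here; x and y are normal to its flat sides. Loose; stands upright on the tray floor at the start, sides nearly parallel to the tray's.
- jar_mouth (a point): centre of the jar's open mouth, in the plane of its rim; same axes as the jar's centre.
- tub_floor (a point): centre of the inner floor (4 mm above the bench) of the pale waste tub with a red rim: outside 210 x 198 mm, inside 192 x 182 mm, rim top 92 mm above the bench, 0.9 kg, loose on the bench under the guard. x about parallel to the guard's x, z up; the near wall is 100 mm from here towards -x.
- guard: fixed clear splash guard: a level pane over the tub, 280 mm wide, open at the front (-x) and sides, with a clear back wall at x = 200 mm. Origin on the bench; +x points in under the pane (roughly away from the robot), z up. The pane reaches from x = -16 to 200 mm, lowest 203 mm and highest 222 mm above the bench. The tub's centre is at about x = 70 mm, y = 0; its near rim lies about 20 mm in front of the pane.
- guard_edge (a point): middle of the lower edge of the guard's yellow front strip, 203 mm above the bench; the guard's axes.
- tube0_center (a point): centre of a used sample tube, white with an orange cap, 18 mm diameter, 105 mm long, 15 g, slippery (it slides on a plastic slope of about 9 to 14 degrees); z along it. Loose, stands in the jar at the start.
- tube1_center (a point): centre of a used sample tube, white with a green cap, 18 mm diameter, 105 mm long, 15 g, slippery (it slides on a plastic slope of about 9 to 14 degrees); z along it. Loose, stands in the jar at the start.
- tube2_center (a point): centre of a used sample tube, white with a blue cap, 18 mm diameter, 105 mm long, 15 g, slippery (it slides on a plastic slope of about 9 to 14 degrees); z along it. Loose, stands in the jar at the start.
- jar: the same jar; origin at the centre of its bottom's outer face, z to the mouth (95 mm from here to its centre).
- tub: the waste tub; origin at the centre of its underside. To be left where it is.
- rack: bystander: blue tube rack, 90 x 160 x 45 mm with small tubes 12 mm higher, origin at the centre of its underside.
- bottle: bystander: capped amber bottle, 64 mm diameter, 130 mm tall, origin at the centre of its underside.
- timer: bystander: white bench timer lying flat, 70 x 80 x 30 mm, origin at the centre of its underside.

How it is judged:
By the outcome, as a careful person would: the job done as asked, in the order asked, and still so for the second after the job is handed in, with the robot touching nothing.
It also fails if it takes over 72 s, if anything falls off the work surface, if the arm or the gripper's body presses on something with over 40 N, if the wrist force passes 120 N, or if a joint passes its speed limit or range.

ROBOT

A 6-joint arm with a two-finger parallel gripper is mounted at the origin on the work surface. World frame = base frame: x ahead of the robot, y to its left, z up, the work surface at z = 0. Lengths are in mm, angles in rad, forces in N, time in s.
With the tool pointing down it reaches from about 350 to 775 mm from the base axis. Payload 7.3 kg.
Tool frame: the origin (TCP) lies midway between the tips of the shut fingers; the grasp point (between the pads) lies 19 mm behind it (grasp_offset is the z of the grasp point in the tool frame, in mm); z points along the fingers, y is the direction in which the jaws open and shut (so a half turn about z gives the same grasp; the last joint's range is limited). The gripper opens to 92 mm and grips with 3 to 60 N. Pads are 19 mm wide; open, the fingers measure 130 mm over their backs; the gripper's body (75 mm by 190 mm) begins 47 mm behind the grasp point.
Start: joints at [1.052, 0.342, 1.524, -0, 1.275, -0.146], TCP at [191.205, 488.964, 226.741] pointing down, gripper open.
Joint ranges: [-2.53, 2.53], [-0.77, 2.02], [0.04, 2.7], [-1, 4.14], [0.28, 2.66], [-3.11, 3.11]. Speed limits (rad/s): [2.57, 2.57, 3.14, 3.14, 3.14, 3.14].

INTERFACE

Orientations are given as [roll, pitch, yaw] about the fixed x, y, z axes, in that order (R = Rz(yaw) Ry(pitch) Rx(roll)).
In Python, from plant import get_obs, capture, camera_model, close_job, boxes_of, regions_of, place_of, grasp_offset gives the robot as it stands. The module is installed in compiled form; this text tells all that it offers.
- The arm moves only by the tool send_rows, never from a script. Its argument "targets" is a list that holds one entry, the list of rows, each a list of 7 numbers: the turn, a rotation vector about the tool's x, y, z in degrees, then the shift along the tool's x, y, z in mm, then the closure, from -1 (fully open) to 1 (shut). A call has 1 to 5 rows; each row is the pose to reach, as a shift and turn from the pose commanded when the call began, along the tool's axes at that moment; what a row does not reach only later rows make up. A row lasts 1/12 s, in which the tool goes at most 41.7 mm and 7.16 degrees, less where a joint would pass 70% of its speed; a pose out of reach is approached as far as the arm can. A call with a gripper value outside its range is refused whole. The fingers move at their own pace and stop on an object; the grip force is fixed at half the most. Time passes only in rows, so rows that repeat a pose let the fingers close. It gives the time, the measured TCP pose, the force and the opening at its end, in the units of the state.
- get_obs(): the state, without advancing time (a new reading comes with each control period).
- capture(name): name is "side" or "top" or "wrist"; returns the picture (480x640x3 uint8, red, green, blue); there is no depth.
- camera_model(name): a dict with "K" (3x3 intrinsics, pixels), "world_to_cam" (4x4, takes a point from world to camera coordinates). Camera axes: x right, y up, looking along -z (the intrinsics and any distortion apply to the point x, -y, -z); pixel columns grow to the right and rows downward; lengths in mm; the calibration is good to about 2 mm. A picture is of the moment at which its call begins: read the wrist's pose just before it. camera_model takes no time and is no camera call; for the wrist camera it gives the pose at the moment of the call.
- close_job(): hands the job in, once; it reports no verdict.
Trained networks look in the newest picture that a camera, given by its name, has taken for a name from the list of things; names that differ only in an ending like _2 or _b are one class to them, and where a whole thing is asked for, a point or a joint stands for the part that bears it (a point fixed in the world has none). Each returns a list of dicts, best first, with "conf" (0 to 1); they miss things now and then, are a little off and sometimes report something else, mostly with a low value. They report only what shows in the picture. A call takes as long as a camera call.
- boxes_of(label, camera): "location" ([row, column] in pixels, amid what is visible of it).
- regions_of(label, camera): "region" (480x640 bool, what is visible of it) and "location" ([row, column] in pixels, amid what is visible of it).
- place_of(label, camera): "location" ([row, column] in pixels: a listed point, or the origin of a listed thing).
The state is a dict: "time": time; "joint_positions": joint angles; "dq": joint speeds; "tau": joint torques, N m; "tool_pos": TCP position; "tcp_rot": TCP orientation; "contact_force": force on the tool from outside, world axes, zero at the start; "moment": the same for the moment, N m; "grip_width": finger opening in mm.
Only numpy, scipy, OpenCV 4.12 (cv2) and the standard library are available. Lean on these libraries where they do the work, as an engineer would, in place of code of your own. Each camera call takes 0.05 s, during which the arm holds its last target.

## Working session

There is one attempt and no reset: what is moved stays moved. The work goes in short steps, Python scripts to look and compute and a tool call to move; the robot and the scene stay as the last step left them, time stands still between calls to the robot, and variables do not carry over. Pictures are saved under pics/ and viewed, and the job is handed in when it is done.

Besides the shell and the picture viewer there is one more tool, called after "Emit:" as a command line: name --argument value ..., lists and objects as JSON in quotes. send_rows: Moves the arm, as the interface text tells. Its arguments: {"type":"object","properties":{"targets":{"type":"array","items":{"type":"array","items":{"type":"array","items":{"type":"number"}}}}},"required":["targets"]}

```bash
mkdir -p pics; ls; python3 - <<'E'
from plant import *
import cv2,numpy as np
o=get_obs()
for k,v in o.items(): print(k,np.round(v,3).tolist())
print(grasp_offset if not callable(grasp_offset) else grasp_offset())
for c in ["side","top","wrist"]:
    im=capture(c); cv2.imwrite(f"pics/{c}0.png",im[:,:,::-1])
    m=camera_model(c); print(c,{k:np.round(v,3).tolist() for k,v in m.items()})
E
```

```text
pics
time 0.0
joint_positions [1.052, 0.343, 1.525, -0.0, 1.275, -0.146]
dq [-0.0, -0.0, 0.001, -0.001, 0.0, 0.001]
tau [0.0, -43.125, -24.421, 0.072, 0.056, -0.0]
tool_pos [190.995, 488.589, 226.036]
tcp_rot [-3.14, -0.0, 2.769]
contact_force [1.359, 1.376, -0.507]
moment [0.028, -0.023, 0.006]
grip_width 91.71
-18.8
side {'K': [[541.652, 0.0, 321.977], [0.0, 541.652, 244.125], [0.0, 0.0, 1.0]], 'world_to_cam': [[-0.908, -0.419, -0.017, 491.664], [0.312, -0.701, 0.642, -270.297], [-0.281, 0.577, 0.767, -1479.388], [0.0, 0.0, 0.0, 1.0]]}
top {'K': [[446.262, 0.0, 318.633], [0.0, 446.262, 237.829], [0.0, 0.0, 1.0]], 'world_to_cam': [[-0.012, -1.0, -0.019, 24.976], [0.993, -0.014, 0.121, -549.611], [-0.121, -0.018, 0.992, -1065.613], [0.0, 0.0, 0.0, 1.0]]}
wrist {'K': [[334.502, 0.0, 322.753], [0.0, 334.502, 235.816], [0.0, 0.0, 1.0]], 'world_to_cam': [[0.364, 0.931, -0.001, -524.424], [-0.893, 0.349, -0.282, 35.141], [-0.263, 0.104, 0.959, -391.173], [0.0, 0.0, 0.0, 1.0]]}
```

View pics/side0.png

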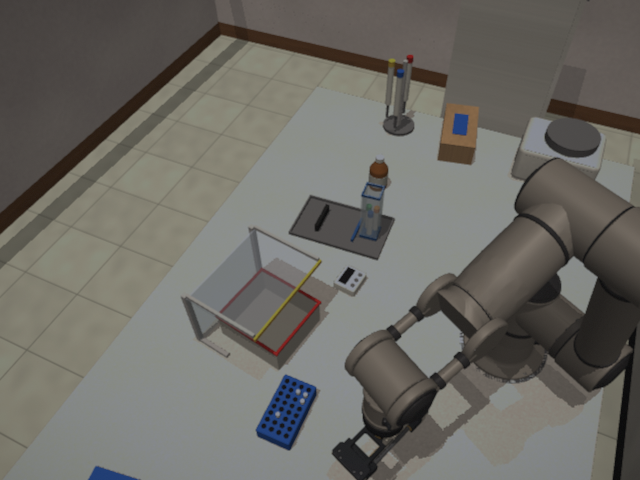

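View pics/top0.png

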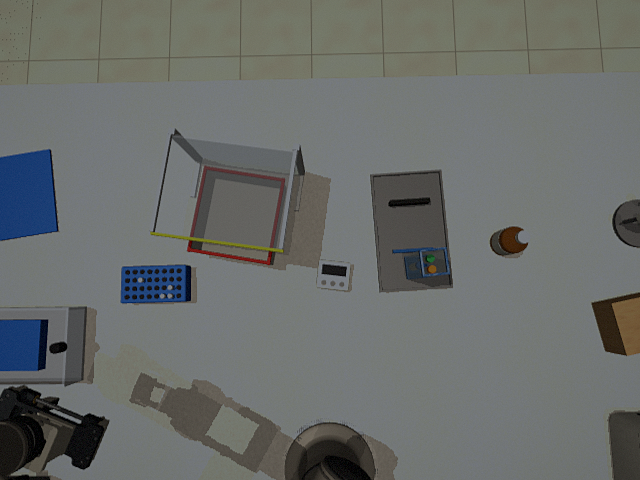

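View pics/wrist0.png

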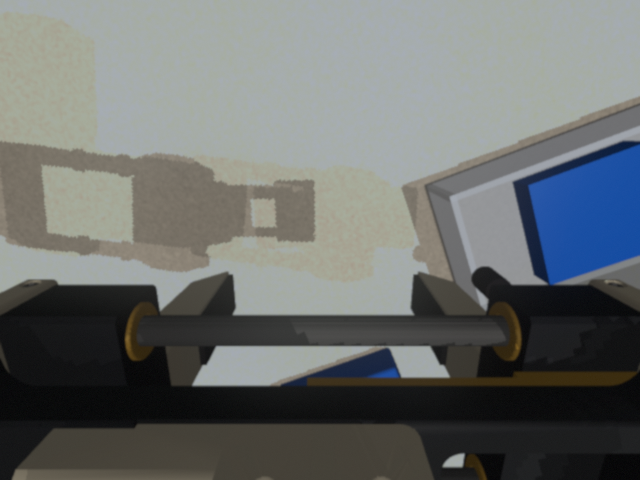

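The top view shows the guard and tub around (240,200), the tray around (412,230) with the jar near (430,262), and the timer between them at (335,275). The bottle is right of the tray at (510,240), the rack at (155,283).

```bash
cat > h.py <<'E'
from plant import *
import cv2,numpy as np
from scipy.spatial.transform import Rotation as R
def P(c):
    m=camera_model(c); K=np.array(m["K"]);W=np.array(m["world_to_cam"])
    return K@np.diag([1,-1,-1.])@W[:3]
def proj(p,c):
    q=P(c)@np.append(p,1); return q[:2]/q[2]   # col,row
def onz(col,row,z,c):
    M=P(c); A=M@np.array([[1,0,0],[0,1,0],[0,0,z],[0,0,1.]])
    q=np.linalg.solve(A,np.array([col,row,1])); return np.array([q[0]/q[2],q[1]/q[2],z])
def tri(a,c1,b,c2):
    X=cv2.triangulatePoints(P(c1),P(c2),np.array(a,float).reshape(2,1),np.array(b,float).reshape(2,1)).ravel()
    return X[:3]/X[3]
def save(c,n,crop=None,s=1):
    im=capture(c)
    i=im
    if crop: y0,y1,x0,x1=crop; i=im[y0:y1,x0:x1]
    i=cv2.resize(i,None,fx=s,fy=s,interpolation=cv2.INTER_CUBIC)
    cv2.imwrite(f"pics/{n}.png",i[:,:,::-1]); return im
E
python3 - <<'E'
from h import *
capture("top");capture("side")
L="tray stop rest jar_center jar_mouth tub_floor guard guard_edge tube0_center tube1_center tube2_center jar tub rack bottle timer".split()
for l in L:
    a=place_of(l,"top");b=place_of(l,"side")
    A=[(np.round(x["location"],1).tolist(),round(x["conf"],2)) for x in a[:2]]
    B=[(np.round(x["location"],1).tolist(),round(x["conf"],2)) for x in b[:2]]
    t=tri(a[0]["location"][::-1],"top",b[0]["location"][::-1],"side") if a and b else None
    print(l,A,B,None if t is None else t.round(1).tolist())
print(get_obs()["time"])
save("top","top1",(120,310,140,540),2)
E
```

```text
tray [([232.4, 408.2], 0.57)] [([224.3, 343.6], 0.59)] [560.1, -204.6, 25.0]
stop [([251.3, 415.5], 0.69)] [([223.9, 358.9], 0.72), ([329.5, 275.3], 0.31)] [512.9, -218.9, 33.5]
rest [([199.9, 410.9], 0.64)] [([213.4, 322.3], 0.7)] [639.4, -212.8, 34.0]
jar_center [([267.1, 423.7], 0.65), ([245.8, 218.1], 0.65)] [([209.3, 369.5], 0.63)] [475.8, -217.0, 118.1]
jar_mouth [([260.9, 434.8], 0.74)] [([187.4, 372.6], 0.94)] [477.8, -223.6, 203.9]
tub_floor [] [([325.0, 270.0], 0.57)] None
guard [] [] None
guard_edge [] [([303.6, 290.3], 0.59)] None
tube0_center [([272.1, 429.4], 0.63), ([197.7, 412.5], 0.41)] [] None
tube1_center [([258.5, 421.7], 0.5)] [([224.5, 345.8], 0.57)] [534.3, -227.0, 11.8]
tube2_center [] [] None
jar [([266.5, 416.0], 0.86)] [([231.6, 367.7], 0.91)] [480.5, -222.9, 7.0]
tub [] [([327.9, 275.0], 0.75)] None
rack [([284.5, 157.5], 0.81)] [([414.7, 288.3], 0.71)] [439.7, 423.6, 6.4]
bottle [([242.2, 502.6], 0.69)] [([185.8, 376.1], 0.59)] [538.9, -448.9, -12.0]
timer [([272.5, 335.1], 0.56)] [([279.9, 347.4], 0.8)] [466.7, -21.6, 4.2]
1.85
```

View pics/top1.png

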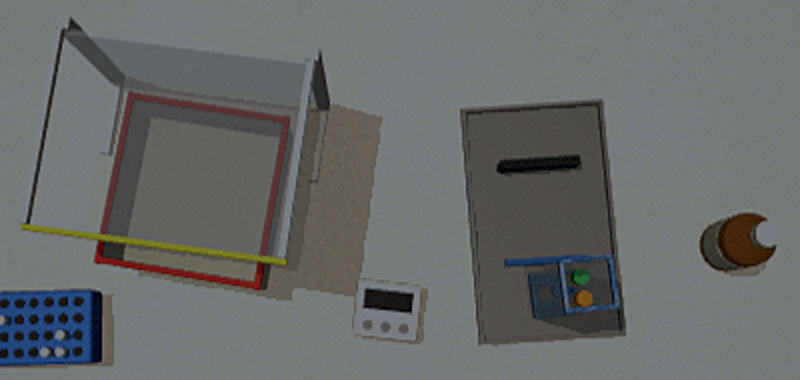

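The enlarged crop clearly shows tray corners (460,108),(604,100),(625,335),(479,345), the rest bar from (497,166) to (580,161), and the guard's yellow strip from (22,227) to (286,262). I'll fit the poses from those.

```bash
python3 - <<'E'
from h import *
f=lambda u,v,z:onz(140+u/2,120+v/2,z,"top").round(1)
c=[f(*p,12) for p in [(460,108),(604,100),(625,335),(479,345)]]
print("tray",c,np.mean(c,0)); 
print("long",np.linalg.norm(c[0]-c[3]),np.linalg.norm(c[1]-c[2]),"short",np.linalg.norm(c[0]-c[1]),np.linalg.norm(c[2]-c[3]))
for a,b in((0,3),(1,2)):
    d=c[a]-c[b];print("yaw",np.degrees(np.arctan2(d[1],d[0])))
for a,b in((0,1),(3,2)):
    d=c[a]-c[b];print("yaw",np.degrees(np.arctan2(-d[0],d[1])))
a,b=f(497,166,33),f(580,161,33);print("rest",a,b,(a+b)/2,np.linalg.norm(a-b),np.degrees(np.arctan2(-(a-b)[0],(a-b)[1])))
a=f(505,261,15);print("stop end",a)
m=[f(*p,190+3) for p in[(561,261),(613,255),(618,306),(567,312)]];print("mouth",m,np.mean(m,0))
g=[f(*p,205) for p in [(22,227),(286,262)]];d=g[0]-g[1];print("guard",g,(g[0]+g[1])/2,np.linalg.norm(d),np.degrees(np.arctan2(-d[0],d[1])))
t=[f(*p,92) for p in[(130,94),(291,117),(262,288),(96,262)]];print("tub",t,np.mean(t,0),[np.linalg.norm(t[i]-t[i-1]) for i in range(4)])
for i,j in((0,3),(1,2)):
    d=t[i]-t[j];print(np.degrees(np.arctan2(d[1],d[0])))
q=[f(*p,30) for p in[(357,279),(420,286),(415,342),(353,335)]];print("timer",q)
# rack
print("rack",[f(*p,45) for p in [(0,291),(99,291),(101,365)]])
print("bottle",f(750,235,130))
E
```

```text
tray [array([ 714.7, -115.1,   12. ]), array([ 721.9, -298.2,   12. ]), array([ 424.4, -310.4,   12. ]), array([ 414.4, -130.6,   12. ])] [ 568.85  -213.575   12.   ]
long 300.699750581872 297.7500461796773 short 183.24150730661435 180.07787204429087
yaw 2.954702590645673
yaw 2.3482926608873074
yaw 2.2518688186932043
yaw 3.183359923920457
rest [ 634.5 -156.8   33. ] [ 639.2 -259.5   33. ] [ 636.85 -208.15   33.  ] 102.80748999951315 2.620276545674266
stop end [ 517.7 -165.5   15. ]
mouth [array([ 500.7, -197.5,  193. ]), array([ 506.2, -251.8,  193. ]), array([ 453.1, -254.4,  193. ]), array([ 447.5, -201.6,  193. ])] [ 476.875 -226.325  193.   ]
guard [array([543.2, 365.6, 205. ]), array([502.5,  88.8, 205. ])] [522.85 227.2  205.  ] 279.7762141426608 -8.3646942869601
tub [array([717.2, 286.1,  92. ]), array([685.8,  93.5,  92. ]), array([483.2, 127.8,  92. ]), array([516.2, 322.2,  92. ])] [600.6 207.4  92. ] [np.float64(204.21608653580648), np.float64(195.14281949382615), np.float64(205.4829676639891), np.float64(197.18103357067585)]
-10.1818835708197
-9.609010818196687
timer [array([496.7,  18.7,  30. ]), array([487.1, -58.5,  30. ]), array([419., -51.,  30.]), array([428.4,  24.4,  30. ])]
rack [array([486.9, 453.8,  45. ]), array([485.3, 332.4,  45. ]), array([396.1, 328. ,  45. ])]
bottle [ 532.5 -421.5  130. ]
```

The fits agree with the stated sizes: tray 300×181, strip 280, rest bar 103, tub about 205×196, mouth about 54. The jar mouth is at about (477,-225). Next I'll work out the wrist camera offset and a planner helper.

```bash
cat >> h.py <<'E'
def pose():
    o=get_obs(); return np.array(o["tool_pos"]),R.from_euler("xyz",o["tcp_rot"]),o
def rot(yaw,lean,flip=1):
    """tool rotation: heading yaw deg, z-axis = down rotated by `lean` deg toward heading (lean=90 horizontal forward); flip=1: tool x = heading side(up)"""
    y=np.radians(yaw); X=np.array([np.cos(y),np.sin(y),0]);Y=np.array([-np.sin(y),np.cos(y),0]);Z=np.array([0,0,1.])
    l=np.radians(lean); z=np.sin(l)*X-np.cos(l)*Z; ty=-Y*flip; tx=np.cross(ty,z)
    return R.from_matrix(np.array([tx,ty,z]).T)
def rel(p1,R1,base=None):
    p,r,_=pose() if base is None else (*base,None)
    return np.degrees((r.inv()*R1).as_rotvec()).round(1), r.inv().apply(np.array(p1)-p).round(1)
def st():
    p,r,o=pose(); print("t",round(o["time"],2),"p",p.round(1),"rpy",np.degrees(o["tcp_rot"]).round(1),"q",np.round(o["joint_positions"],3),"F",np.round(o["contact_force"],1),"w",round(o["grip_width"],1))
E
python3 - <<'E'
from h import *
p,r,o=pose();W=np.array(camera_model("wrist")["world_to_cam"]);C=-W[:3,:3].T@W[:3,3]
print("cam in tool",r.inv().apply(C-p), "axis",r.inv().apply(-W[2,:3]))
a=np.array([400,200,320.]);print(rel(a,rot(0,0)))
b=np.array([350,-170,300.]);print(rel(b,rot(4,40),(a,rot(0,0))))
E
```

```text
cam in tool [ 7.66422503e+01 -1.97995692e-02 -1.58361464e+02] axis [-2.82652444e-01 -3.02406465e-05  9.59222391e-01]
(array([  0. ,  -0. , 158.6]), array([-299.7, -193.1,  -93.3]))
(array([ 1.4, 40. , -3.8]), array([-50., 370.,  20.]))
```

Emit:
send_rows --targets '[[[0, 0, 7, -30, -20, -18, -1], [0, 0, 14, -65, -42, -36, -1], [0, 0, 21, -100, -65, -54, -1], [0, 0, 28, -135, -87, -72, -1], [0, 0, 35, -170, -110, -90, -1]]]'

```text
time: 2.32
tool_pos: [302.2, 334.1, 311.8]
tcp_rot: [3.141, -0.0, 2.153]
contact_force: [1.0, 0.6, -0.0]
grip_width: 91.6
```

```bash
python3 - <<'E'
from h import *
st()
print(rel([400,100,320.],rot(0,0)))
print(rel([360,-170,300.],rot(4,40)))
E
```

```text
t 2.32 p [302.2 334.1 311.8] rpy [180.   -0.  123.3] q [ 0.665  0.145  1.552 -0.     1.444  0.083] F [ 1.   0.6 -0. ] w 91.6
(array([  0. ,  -0. , 123.3]), array([-249.3,  -46.9,   -8.2]))
(array([-41.3,  24.2, 113.6]), array([-452.9, -228.7,   11.7]))
```

Emit:
send_rows --targets '[[[0, 0, 7, -40, -8, 0, -1], [0, 0, 14, -80, -16, 0, -1], [0, 0, 21, -120, -24, 0, -1], [0, 0, 28, -160, -32, 0, -1], [0, 0, 35, -200, -40, 0, -1]]]'

```text
time: 2.73
tool_pos: [379.4, 145.1, 311.2]
tcp_rot: [3.141, -0.0, 1.541]
contact_force: [0.8, 1.3, -0.6]
grip_width: 91.6
```

```bash
python3 - <<'E'
from h import *
st()
print(rel([360,-170,300.],rot(4,40)))
print(rel([360,-170,300.],rot(4,20)))
E
```

```text
t 2.73 p [379.4 145.1 311.2] rpy [179.9  -0.   88.3] q [0.176 0.058 1.653 0.    1.43  0.205] F [ 0.8  1.3 -0.6] w 91.6
(array([-29.3,  32.3,  80.6]), array([-315.5,  -10.1,   11.1]))
(array([-14.7,  16.2,  83.4]), array([-315.5,  -10.1,   11.1]))
```

```bash
python3 - <<'E'
import numpy as np
D=[(.3425,1.5245,519.3,226.4),(.145,1.552,443.9,311.8),(.058,1.653,398.9,311.2)]
A=[];b=[]
for q2,q3,rh,z in D:
    A.append([np.sin(q2),np.sin(q2+q3),np.cos(q2+q3),1,0]);b.append(rh)
    A.append([np.cos(q2),np.cos(q2+q3),-np.sin(q2+q3),0,1]);b.append(z)
x,res,rk,s=np.linalg.lstsq(np.array(A),np.array(b),rcond=None);print(x,rk,s,np.array(A)@x-b)
A=np.delete(np.array(A),[2,3],1);x=np.linalg.lstsq(A,np.array(b),rcond=None)[0];print(x,A@x-b)
E
```

```text
[ 5.04696882e+02  3.79974945e+02  4.61052607e+01 -1.67626850e-01
 -9.39683401e+01] 5 [2.99614398 2.44767262 0.1467402  0.09433304 0.03985678] [ 0.00113366  0.00590694  0.00699161  0.06658801 -0.00812527 -0.07249495]
[ 476.62414111  376.22364091 -112.41312404] [ 0.61051331  0.31132114 -1.79993031  0.05441341  1.26067054 -0.36573455]
```

Emit:
send_rows --targets '[[[-2, 2.5, 6, -32, -1, 0, -1], [-4, 5, 12, -64, -2, 0, -1], [-6, 7.5, 18, -96, -3, 0, -1], [-8, 10, 24, -128, -4, 0, -1], [-11, 12, 30, -160, -5, 0, -1]]]'

```text
time: 3.15
tool_pos: [370.3, -14.6, 311.3]
tcp_rot: [3.007, -0.251, 1.032]
contact_force: [1.3, -0.1, 0.0]
grip_width: 92.0
```

```bash
python3 - <<'E'
from h import *
st()
print(rel([360,-170,300.],rot(4,40)))
E
```

```text
t 3.15 p [370.3 -14.6 311.3] rpy [172.3 -14.4  59.1] q [-0.459 -0.154  1.885  0.249  1.261  0.038] F [ 1.3 -0.1  0. ] w 92.0
(array([-18.3,  20.1,  50.7]), array([-137.1,   73.4,  -13.8]))
```

```bash
cat > kin.py <<'E'
import numpy as np
from scipy.spatial.transform import Rotation as R
from scipy.optimize import least_squares
DATA=[([1.052,.343,1.525,-0.,1.275,-.146],[190.995,488.589,226.036],[-3.14,0,2.769]),
([.665,.145,1.552,0,1.444,.083],[302.2,334.1,311.8],[3.141,0,2.153]),
([.176,.058,1.653,0,1.43,.205],[379.4,145.1,311.2],[3.141,0,1.541]),
([-.459,-.154,1.885,.249,1.261,.038],[370.3,-14.6,311.3],[3.007,-.251,1.032])]
def E(s,a): return R.from_euler(s,a)
def fk(q,x):
    d1,L1,L2,h,Lt,d2,a,yo=x
    r1=E("z",q[0]);r2=r1*E("y",q[1]);r3=r2*E("y",q[2]);r4=r3*E("z",q[3]);r5=r4*E("y",q[4]);r6=r5*E("z",q[5])
    p=np.array([0,0,h])+r1.apply([0,d1,0])+r2.apply([0,0,L1])+r3.apply([a,0,L2])+r4.apply([0,d2,0])+r6.apply([0,0,Lt])
    return p,r6*E("z",yo)
def fit(D):
    def f(x):
        o=[]
        for q,p,e in D:
            P,r=fk(q,x); o+=list(P-p); o+=list(300*(r.inv()*E("xyz",e)).as_rotvec())
        return o+list(1e-3*(np.array(x)-[76,477,376,180,290,0,0,np.pi/2]))
    return least_squares(f,[76,477,376,180,290,0,0,np.pi/2])
if __name__=="__main__":
    s=fit(DATA);print(s.x.round(2));print(np.round(s.fun[:-8].reshape(-1,6),2))
E
python3 kin.py
```

```text
[ 7.6880e+01  5.0602e+02  3.7962e+02  2.2291e+02  3.1752e+02 -4.6000e-01
  4.6810e+01  1.5700e+00]
[[-0.02  0.01 -0.03  0.06 -0.06 -0.12]
 [ 0.04  0.02  0.08 -0.   -0.01 -0.12]
 [-0.07 -0.02 -0.04 -0.   -0.04  0.18]
 [ 0.01 -0.02 -0.01  0.1  -0.03  0.06]]
```

```bash
cat > plan.py <<'E'
from kin import *
X=fit(DATA).x
LO=np.array([-2.53,-.77,.04,-1,.28,-3.11]);HI=np.array([2.53,2.02,2.7,4.14,2.66,3.11])
def rot(yaw,lean,flip=1):
    y=np.radians(yaw); A=np.array([np.cos(y),np.sin(y),0]);Y=np.array([-np.sin(y),np.cos(y),0]);Z=np.array([0,0,1.])
    l=np.radians(lean); z=np.sin(l)*A-np.cos(l)*Z; ty=-Y*flip; tx=np.cross(ty,z)
    return R.from_matrix(np.array([tx,ty,z]).T)
def ik(p,r,q0):
    def f(q):
        P,rr=fk(q,X); return np.r_[P-p,300*(rr.inv()*r).as_rotvec(),1e-2*(q-q0)]
    s=least_squares(f,np.clip(q0,LO+1e-3,HI-1e-3),bounds=(LO,HI),xtol=1e-10,ftol=1e-10)
    P,rr=fk(s.x,X);return s.x,np.linalg.norm(P-p),np.degrees((rr.inv()*r).magnitude())
def best(p,r,seeds):
    return min((ik(p,r,s) for s in seeds),key=lambda t:t[1]+t[2])
rng=np.random.default_rng(0)
SEEDS=[np.array([q1,.3,1.9,q4,1.2,q6]) for q1 in(-.6,.2) for q4 in(0,1.57,3.1) for q6 in(-2,0,2)]
TC=np.array([569,-213.6]);TY=2.6
def tray2w(x,y,z):
    a=np.radians(TY);return np.array([TC[0]+x*np.cos(a)-y*np.sin(a),TC[1]+x*np.sin(a)+y*np.cos(a),z])
def tip_pose(th,g,s=105,u=-8,yt=-6,sx=-56,clear=1.5,lift=1):
    """tip angle th deg; returns TCP pos + lean. jar contact point at (side +x face, 12 above bottom)"""
    t=np.radians(th)
    # grip point rel pivot in upright jar frame: (u-28 - clear , s-12)
    v=np.array([u-28-clear,s-12+lift]); 
    w=np.array([v[0]*np.cos(t)+v[1]*np.sin(t),-v[0]*np.sin(t)+v[1]*np.cos(t)])
    gp=tray2w(sx+w[0],yt,15+w[1]); lean=90-g-th
    r=rot(TY,lean,1)
    return gp+r.apply([0,0,18.8]),r,lean
E
cat > scan.py <<'E'
from plan import *
for flip in(1,-1):
  for g in(0,15,30,45,60):
    row=[];q=None
    for th in(0,20,40,60,82):
        p,r,l=tip_pose(th,g)
        r=rot(TY,l,flip)
        b=best(p,r,SEEDS if q is None else [q]); q=b[0]
        row.append((round(b[1],1),round(b[2],1),q.round(2).tolist()))
    print(flip,g);[print("   ",x) for x in row]
E
time python3 scan.py
```

```text
1 0
    (np.float64(0.0), np.float64(0.0), [-1.19, 1.09, 2.36, 1.89, 1.67, -1.87])
    (np.float64(0.0), np.float64(0.0), [-1.03, 0.73, 2.33, 2.04, 1.19, -1.5])
    (np.float64(0.0), np.float64(0.0), [-0.83, 0.52, 2.14, 1.81, 0.65, -0.95])
    (np.float64(0.0), np.float64(0.0), [-0.65, 0.52, 1.87, 0.8, 0.46, 0.21])
    (np.float64(0.0), np.float64(0.0), [-0.5, 0.67, 1.52, 0.1, 0.83, 0.96])
1 15
    (np.float64(0.0), np.float64(0.0), [-1.16, 0.84, 2.4, 1.96, 1.35, -1.67])
    (np.float64(0.0), np.float64(0.0), [-0.94, 0.53, 2.25, 1.88, 0.8, -1.15])
    (np.float64(0.0), np.float64(0.0), [-0.72, 0.46, 1.99, 1.08, 0.47, -0.14])
    (np.float64(0.0), np.float64(0.0), [-0.56, 0.56, 1.67, 0.23, 0.71, 0.81])
    (np.float64(0.0), np.float64(0.0), [-0.44, 0.78, 1.28, -0.06, 1.19, 1.11])
1 30
    (np.float64(0.0), np.float64(0.0), [-1.07, 0.6, 2.35, 1.92, 0.97, -1.37])
    (np.float64(0.0), np.float64(0.0), [-0.82, 0.42, 2.11, 1.38, 0.52, -0.52])
    (np.float64(0.0), np.float64(0.0), [-0.63, 0.48, 1.8, 0.37, 0.62, 0.62])
    (np.float64(0.0), np.float64(0.0), [-0.49, 0.65, 1.45, 0.0, 1.04, 1
[... 2218 characters left out ...]
.9, 0.48, 3.11])
    (np.float64(52.4), np.float64(22.2), [-0.73, 0.5, 2.0, 0.84, 0.43, 3.11])
    (np.float64(88.3), np.float64(38.8), [-0.7, 0.58, 1.99, 0.78, 0.38, 3.11])
    (np.float64(125.6), np.float64(56.7), [-0.66, 0.67, 1.99, 0.75, 0.28, 3.11])
-1 60
    (np.float64(0.0), np.float64(0.0), [-0.81, 0.38, 2.07, 0.91, 0.5, 3.08])
    (np.float64(40.9), np.float64(16.9), [-0.77, 0.45, 2.04, 0.82, 0.46, 3.11])
    (np.float64(78.6), np.float64(34.2), [-0.74, 0.52, 2.02, 0.75, 0.43, 3.11])
    (np.float64(111.2), np.float64(51.3), [-0.73, 0.59, 1.99, 0.66, 0.42, 3.11])
    (np.float64(89.2), np.float64(38.1), [-0.34, 1.5, 0.04, -1.0, 2.59, 3.11])
real	0m13.201s
user	0m12.452s
sys	0m0.167s
```

```bash
cat > s2.py <<'E'
from plan import *
qc=np.array([-0.459,-0.154,1.885,0.249,1.261,0.038])
for g in(20,30):
  p,r,l=tip_pose(0,g); p=p-np.array([9,0.4,1]); 
  b=best(p,r,SEEDS);print("grip",g,p.round(1),[np.round(v,2).tolist() for v in b])
  for nm,off in(("back80",-80*r.as_matrix()[:,2]),("back120",-120*r.as_matrix()[:,2]),("up120",np.array([0,0,120.])),("up180",np.array([0,0,180.])),("up120 back60",np.array([0,0,120.])-60*r.as_matrix()[:,2])):
    c=ik(p+off,r,b[0]);print("  ",nm,(p+off).round(0),[np.round(v,2).tolist() for v in c])
E
python3 s2.py
```

```text
grip 20 [ 484.5 -223.4  101.6] [[-1.16, 0.76, 2.41, 1.94, 1.23, -1.6], 0.0, 0.0]
   back80 [ 409. -227.  129.] [[-1.43, 0.69, 2.51, 1.68, 1.23, -1.63], 0.0, 0.0]
   back120 [ 372. -229.  143.] [[-1.58, 0.64, 2.54, 1.53, 1.22, -1.61], 0.0, 0.0]
   up120 [ 485. -223.  222.] [[-1.16, 0.36, 2.36, 1.76, 1.11, -1.13], 0.0, 0.0]
   up180 [ 485. -223.  282.] [[-1.16, 0.19, 2.29, 1.63, 1.08, -0.86], 0.0, 0.0]
   up120 back60 [ 428. -226.  242.] [[-1.36, 0.27, 2.41, 1.56, 1.19, -1.07], 0.0, 0.0]
grip 30 [ 483.1 -223.5   98.6] [[-1.09, 0.6, 2.37, 1.9, 0.98, -1.38], 0.0, 0.0]
   back80 [ 414. -227.  139.] [[-1.33, 0.46, 2.45, 1.63, 1.02, -1.3], 0.0, 0.0]
   back120 [ 379. -228.  159.] [[-1.46, 0.37, 2.47, 1.47, 1.05, -1.23], 0.0, 0.0]
   up120 [ 483. -223.  219.] [[-1.09, 0.25, 2.28, 1.58, 0.91, -0.84], 0.0, 0.0]
   up180 [ 483. -223.  279.] [[-1.09, 0.11, 2.19, 1.41, 0.92, -0.56], 0.0, 0.0]
   up120 back60 [ 431. -226.  249.] [[-1.26, 0.12, 2.31, 1.38, 1.02, -0.73], 0.0, 0.0]
```

```bash
cat > s3.py <<'E'
from plan import *
import h
p,r,l=tip_pose(0,25,u=-12); p=p-np.array([9,0.4,1]); pb=p-90*r.as_matrix()[:,2]
print(p,pb,ik(pb,r,np.array([-1.3,.5,2.45,1.6,1.1,-1.4])))
print(h.rel(pb,r))
E
python3 s3.py
```

```text
[ 479.89359373 -223.64379357  100.05477668] [ 398.40986116 -227.34394821  138.09042024] (array([-1.43313655,  0.54854797,  2.49665674,  1.61780753,  1.12774949,
       -1.46472644]), np.float64(8.867316274897245e-08), np.float64(2.044571585200761e-08))
(array([-30.3,  42.9,  47.5]), array([-205.9,  115.2,  142.7]))
```

Emit:
send_rows --targets '[[[-3, 4, 5, -20, 9, 5, -1], [-6, 8, 9, -40, 18, 10, -1], [-9, 13, 14, -60, 27, 25, -1], [-12, 17, 19, -80, 36, 40, -1], [-15, 21, 24, -100, 45, 55, -1]]]'

```text
time: 3.57
tool_pos: [371.5, -114.5, 239.4]
tcp_rot: [2.915, -0.686, 0.651]
contact_force: [0.6, -0.5, -0.7]
grip_width: 91.6
```

```bash
python3 s3.py; python3 -c "
from h import *
st()"
```

```text
[ 479.89359373 -223.64379357  100.05477668] [ 398.40986116 -227.34394821  138.09042024] (array([-1.43313655,  0.54854797,  2.49665674,  1.61780753,  1.12774949,
       -1.46472644]), np.float64(8.867316274897245e-08), np.float64(2.044571585200761e-08))
(array([-15. ,  22.1,  24. ]), array([-100.5,   92.4,   71.2]))
t 3.57 p [ 371.5 -114.5  239.4] rpy [167.  -39.3  37.3] q [-1.114 -0.115  2.264  0.845  1.051 -0.575] F [ 0.6 -0.5 -0.7] w 91.6
```

Emit:
send_rows --targets '[[[-3, 4.4, 4.8, -20, 18, 14, -1], [-6, 8.8, 9.6, -40, 37, 28, -1], [-9, 13.2, 14.4, -60, 55, 42, -1], [-12, 17.6, 19.2, -80, 74, 56, -1], [-15, 22, 24, -100, 92, 71, -1]]]'

```text
time: 3.98
tool_pos: [398.0, -224.5, 139.7]
tcp_rot: [3.123, -1.116, 0.078]
contact_force: [1.7, 0.4, 0.2]
grip_width: 91.8
```

```bash
python3 s3.py; python3 -c "
from h import *
st()"
```

```text
[ 479.89359373 -223.64379357  100.05477668] [ 398.40986116 -227.34394821  138.09042024] (array([-1.43313655,  0.54854797,  2.49665674,  1.61780753,  1.12774949,
       -1.46472644]), np.float64(8.867316274897245e-08), np.float64(2.044571585200761e-08))
(array([-0.6,  1.1,  0.8]), array([-1.4,  2.9,  1. ]))
t 3.98 p [ 398.  -224.5  139.7] rpy [178.9 -63.9   4.5] q [-1.424  0.521  2.492  1.596  1.108 -1.436] F [1.7 0.4 0.2] w 91.8
```

Tracking is excellent. Now a wrist view of the jar from behind, plus a clean top view.

```bash
python3 - <<'E'
from h import *
save("wrist","wrist1"); save("top","top2",(150,310,340,500),4)
E
```

```text
(no output)
```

View pics/wrist1.png

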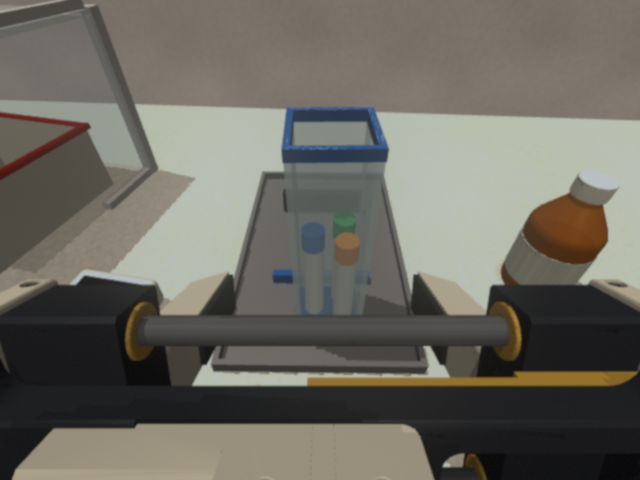

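View pics/top2.png

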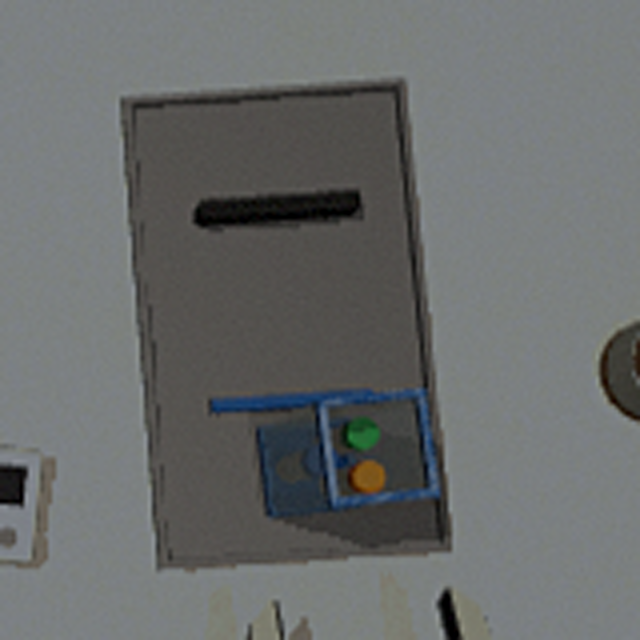

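The wrist view shows the jar centred between the fingers, its rim from (283,148) to (386,150) near and (286,108)-(379,108) far, with three tubes in it. The enlarged top view shows mouth corners at (319,403),(424,390),(438,494),(332,507).

```bash
python3 - <<'E'
from h import *
m=[onz(340+u/4,150+v/4,193,"top") for u,v in[(319,403),(424,390),(438,494),(332,507)]]
print("top",np.round(m,1).tolist(),np.mean(m,0).round(1))
w=[onz(u,v,193,"wrist") for u,v in[(286,108),(379,108),(386,150),(283,148)]]
print("wrist",np.round(w,1).tolist(),np.mean(w,0).round(1))
b=[onz(340+u/4,150+v/4,5,"top") for u,v in[(258,430),(270,516)]];print("bottom left",np.round(b,1).tolist())
r=[onz(340+u/4,150+v/4,33,"top") for u,v in[(196,205),(358,192),(360,214),(198,226)]];print("rest",np.round(r,1).tolist(),np.mean(r,0))
s=[onz(340+u/4,150+v/4,15,"top") for u,v in[(211,400),(211,413)]];print("stop",np.round(s,1).tolist())
for q in ([511,-165,15],[519,-165,15]): print(proj(q,"wrist"))
E
```

```text
top [[500.2, -195.9, 193.0], [506.2, -250.7, 193.0], [452.0, -255.4, 193.0], [446.0, -200.5, 193.0]] [ 476.1 -225.6  193. ]
wrist [[484.7, -196.2, 193.0], [485.7, -250.9, 193.0], [435.6, -251.2, 193.0], [436.2, -201.7, 193.0]] [ 460.6 -225.   193. ]
bottom left [[500.6, -196.4, 5.0], [446.9, -202.0, 5.0]]
rest [[638.9, -158.2, 33.0], [645.5, -258.6, 33.0], [631.6, -259.2, 33.0], [625.6, -159.0, 33.0]] [ 635.40437434 -208.73196486   33.        ]
stop [[519.0, -166.2, 15.0], [510.9, -165.9, 15.0]]
[275.44178081 271.59699123]
[276.72788091 265.74079878]
```

```bash
cat >> plan.py <<'E'
HD=3.5
S=np.array([513.7,-225.3+38*np.sin(np.radians(3.5))])
def tp(th,g=25,s=105,u=-12,clear=1.5,lift=1):
    t=np.radians(th);a=np.radians(HD);v=np.array([u-28-clear,s-12+lift])
    w=np.array([v[0]*np.cos(t)+v[1]*np.sin(t),-v[0]*np.sin(t)+v[1]*np.cos(t)])
    gp=np.array([S[0]+w[0]*np.cos(a),S[1]+w[0]*np.sin(a),15+w[1]]);r=rot(HD,90-g-th,1)
    return gp+r.apply([0,0,18.8]),r
E
python3 - <<'E'
from plan import *
import h
p,r=tp(0,clear=10,lift=0)
q=np.array([-1.3,.5,2.45,1.6,1.1,-1.4]);print(p,ik(p,r,q)[0].round(2));print(h.rel(p,r))
E
```

```text
[ 480.80006608 -224.99240166  100.05477668] [-1.15  0.68  2.38  1.9   1.11 -1.49]
(array([-0.5,  1.3, -0.9]), array([ 7.8,  8.3, 88.7]))
```

Emit:
send_rows --targets '[[[-0.5, 1.3, -0.9, 4, 5, 15, -1], [-0.5, 1.3, -0.9, 8, 8, 40, -1], [-0.5, 1.3, -0.9, 8, 8, 65, -1], [-0.5, 1.3, -0.9, 8, 8, 89, -1], [-0.5, 1.3, -0.9, 8, 8, 89, -1]]]'

```text
time: 4.5
tool_pos: [485.3, -222.2, 111.6]
tcp_rot: [3.068, -1.139, 0.142]
contact_force: [-0.5, -0.1, 0.8]
grip_width: 91.6
```

```bash
python3 - <<'E'
from plan import *
import h
h.st()
p,r=tp(0,clear=10,lift=0)
print(h.rel(p,r))
h.save("wrist","wrist2");h.save("side","side2",(140,260,280,440),4)
E
```

```text
t 4.5 p [ 485.3 -222.2  111.6] rpy [175.8 -65.2   8.1] q [-1.132  0.647  2.384  1.899  1.102 -1.49 ] F [-0.5 -0.1  0.8] w 91.6
(array([ 0. , -0.3,  1.9]), array([-12.5,   2.1,   0.6]))
```

View pics/wrist2.png

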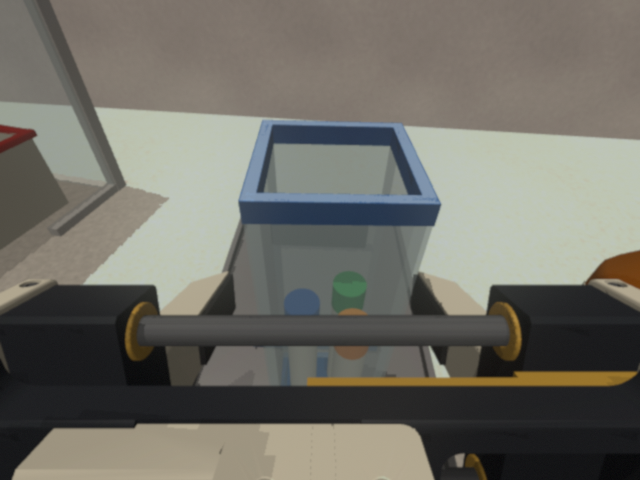

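View pics/side2.png

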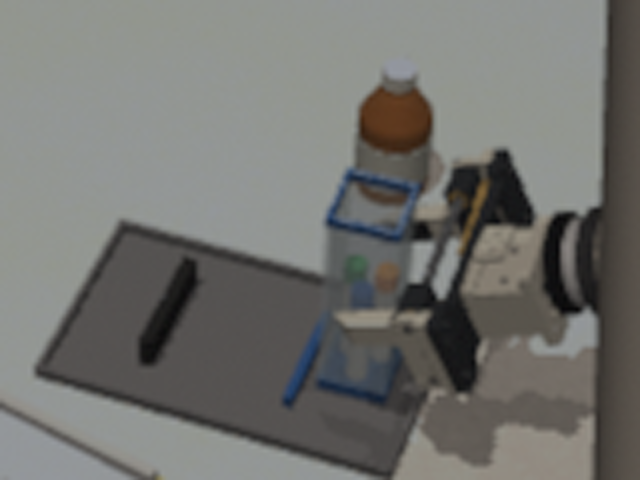

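Fingers straddle the jar at about mid height; the rim spans columns 242–438. I'll apply a small correction and close.

Emit:
send_rows --targets '[[[0, 0, 1.9, -6, 2.5, 0.5, -1], [0, 0, 1.9, -12, 3, 0.5, -1], [0, 0, 1.9, -12, 3, 0.5, 1], [0, 0, 1.9, -12, 3, 0.5, 1], [0, 0, 1.9, -12, 3, 0.5, 1]]]'

```text
time: 5.02
tool_pos: [477.6, -227.9, 97.8]
tcp_rot: [-3.127, -1.137, 0.04]
contact_force: [0.1, -0.1, -0.6]
grip_width: 76.4
```

Emit:
send_rows --targets '[[[0, 0, 0, 0, 0, 0, 1], [0, 0, 0, 0, 0, 0, 1], [0, 0, 0, 0, 0, 0, 1]]]'

```text
time: 5.27
tool_pos: [478.0, -227.2, 97.7]
tcp_rot: [-3.127, -1.137, 0.041]
contact_force: [-0.9, 1.3, -0.2]
grip_width: 56.4
```

```bash
python3 - <<'E'
from plan import *
import h
h.st()
p,r=tp(0,clear=10,lift=0)
print(h.rel(p,r))
for th in(0,5,12): print(th,h.rel(*tp(th,clear=2.5,lift=1)))
E
```

```text
t 5.27 p [ 478.  -227.2   97.7] rpy [-179.2  -65.2    2.4] q [-1.159  0.691  2.39   1.898  1.117 -1.5  ] F [-0.9  1.3 -0.2] w 56.4
(array([ 0.2, -0.2, -0.5]), array([ 3.3, -2.1,  1.7]))
0 (array([ 0.2, -0.2, -0.5]), array([ 7.4, -2.2,  8.1]))
5 (array([ 0.2, -5.2, -0.5]), array([12.3, -2.2, 14.2]))
12 (array([  0.2, -12.2,  -0.5]), array([18.2, -2.3, 23.4]))
```

```bash
cat >> plan.py <<'E'
S=np.array([513.7,-224.5])
def t2(th,clear=2,lift=1.5): return tp(th,25,102.7,-14.3,clear,lift)
def rows(seq):
    import h
    for a in seq: 
        t,s=h.rel(*a); print(list(t)+list(s))
E
python3 - <<'E'
from plan import *
import h
rows([t2(0,10,0),t2(0,5,1.5),t2(0),t2(4),t2(8),t2(12)])
q=np.array([-1.16,.69,2.39,1.9,1.1,-1.5])
for th in range(0,83,6):
    q,a,b=ik(*t2(th),q);print(th,q.round(2),round(a,1),round(b,1))
E
```

```text
[np.float64(0.2), np.float64(-0.2), np.float64(-0.5), np.float64(0.3), np.float64(-0.6), np.float64(0.5)]
[np.float64(0.2), np.float64(-0.2), np.float64(-0.5), np.float64(3.7), np.float64(-0.6), np.float64(4.4)]
[np.float64(0.2), np.float64(-0.2), np.float64(-0.5), np.float64(5.0), np.float64(-0.6), np.float64(7.1)]
[np.float64(0.2), np.float64(-4.2), np.float64(-0.5), np.float64(9.0), np.float64(-0.7), np.float64(11.8)]
[np.float64(0.2), np.float64(-8.2), np.float64(-0.5), np.float64(12.7), np.float64(-0.7), np.float64(16.8)]
[np.float64(0.2), np.float64(-12.2), np.float64(-0.5), np.float64(16.1), np.float64(-0.8), np.float64(22.0)]
0 [-1.13  0.68  2.37  1.91  1.1  -1.48] 0.0 0.0
6 [-1.06  0.58  2.32  1.87  0.94 -1.31] 0.0 0.0
12 [-0.99  0.51  2.26  1.79  0.79 -1.11] 0.0 0.0
18 [-0.91  0.46  2.19  1.64  0.65 -0.87] 0.0 0.0
24 [-0.84  0.43  2.11  1.4   0.55 -0.56] 0.0 0.0
30 [-0.77  0.42  2.02  1.08  0.5  -0.19] 0.0 0.0
36 [-0.71  0.44  1.93  0.75  0.52  0.18] 0.0 0.0
42 [-0.65  0.46  1.84  0.48  0.59  0.49] 0.0 0.0
48 [-0.6   0.5   1.74  0.29  0.69  0.7 ] 0.0 0.0
54 [-0.56  0.55  1.63  0.15  0.81  0.85] 0.0 0.0
60 [-0.52  0.61  1.53  0.06  0.94  0.96] 0.0 0.0
66 [-0.48  0.67  1.42 -0.01  1.07  1.03] 0.0 0.0
72 [-0.45  0.74  1.31 -0.06  1.2   1.08] 0.0 0.0
78 [-0.42  0.81  1.19 -0.11  1.34  1.12] 0.0 0.0
```

Emit:
send_rows --targets '[[[0, 0, 0, 3.5, -0.5, 4.5, 1], [0, 0, 0, 5, -0.5, 7, 1], [0, -4, 0, 9, -0.5, 12, 1], [0, -8, 0, 12.5, -0.5, 17, 1], [0, -12, 0, 16, -0.5, 22, 1]]]'

```text
time: 5.68
tool_pos: [504.7, -225.4, 102.7]
tcp_rot: [-3.131, -0.924, 0.044]
contact_force: [-0.2, 0.9, -2.2]
grip_width: 55.8
```

```bash
python3 - <<'E'
from plan import *
import h
h.st()
rows([t2(t) for t in (12,15,18,21,24,27)])
E
```

```text
t 5.68 p [ 504.7 -225.4  102.7] rpy [-179.4  -52.9    2.5] q [-0.984  0.507  2.267  1.799  0.785 -1.108] F [-0.2  0.9 -2.2] w 55.8
[np.float64(0.2), np.float64(0.1), np.float64(-0.6), np.float64(0.2), np.float64(-0.4), np.float64(-0.3)]
[np.float64(0.2), np.float64(-2.9), np.float64(-0.6), np.float64(3.3), np.float64(-0.4), np.float64(3.2)]
[np.float64(0.2), np.float64(-5.9), np.float64(-0.6), np.float64(6.2), np.float64(-0.5), np.float64(6.8)]
[np.float64(0.1), np.float64(-8.9), np.float64(-0.6), np.float64(8.9), np.float64(-0.5), np.float64(10.6)]
[np.float64(0.1), np.float64(-11.9), np.float64(-0.6), np.float64(11.4), np.float64(-0.6), np.float64(14.5)]
[np.float64(0.1), np.float64(-14.9), np.float64(-0.6), np.float64(13.6), np.float64(-0.6), np.float64(18.5)]
```

Emit:
send_rows --targets '[[[0, -3, 0, 3.3, -0.4, 3.2, 1], [0, -6, 0, 6.2, -0.4, 6.8, 1], [0, -9, 0, 9, -0.4, 10.5, 1], [0, -12, 0, 11.5, -0.4, 14.5, 1], [0, -15, 0, 13.5, -0.4, 18.5, 1]]]'

```text
time: 6.1
tool_pos: [528.0, -223.3, 103.1]
tcp_rot: [-3.135, -0.664, 0.05]
contact_force: [-0.4, 1.6, -2.7]
grip_width: 56.0
```

```bash
python3 - <<'E'
from plan import *
import h
h.st()
rows([t2(t) for t in (27,30,33,36,39,42)])
E
```

```text
t 6.1 p [ 528.  -223.3  103.1] rpy [-179.6  -38.     2.9] q [-0.804  0.423  2.071  1.25   0.517 -0.372] F [-0.4  1.6 -2.7] w 56.0
[np.float64(0.0), np.float64(-0.0), np.float64(-0.5), np.float64(-0.7), np.float64(0.4), np.float64(0.3)]
[np.float64(0.0), np.float64(-3.0), np.float64(-0.5), np.float64(2.3), np.float64(0.3), np.float64(3.8)]
[np.float64(0.0), np.float64(-6.0), np.float64(-0.5), np.float64(5.2), np.float64(0.3), np.float64(7.4)]
[np.float64(-0.0), np.float64(-9.0), np.float64(-0.5), np.float64(7.9), np.float64(0.3), np.float64(11.2)]
[np.float64(-0.0), np.float64(-12.0), np.float64(-0.5), np.float64(10.4), np.float64(0.3), np.float64(15.1)]
[np.float64(-0.0), np.float64(-15.0), np.float64(-0.5), np.float64(12.7), np.float64(0.3), np.float64(19.1)]
```

Emit:
send_rows --targets '[[[0, -3, 0, 2.3, 0.3, 3.8, 1], [0, -6, 0, 5.2, 0.3, 7.4, 1], [0, -9, 0, 8, 0.3, 11.2, 1], [0, -12, 0, 10.4, 0.3, 15, 1], [0, -15, 0, 12.7, 0.3, 19, 1]]]'

```text
time: 6.52
tool_pos: [549.4, -222.2, 95.6]
tcp_rot: [-3.136, -0.401, 0.052]
contact_force: [0.2, 0.7, -2.4]
grip_width: 55.8
```

```bash
python3 - <<'E'
from plan import *
import h
h.st()
rows([t2(t) for t in (42,46,50,54,58,62)])
h.save("side","side3",(120,260,260,420),4)
E
```

```text
t 6.52 p [ 549.4 -222.2   95.6] rpy [-179.7  -23.     3. ] q [-0.655  0.462  1.838  0.483  0.589  0.492] F [ 0.2  0.7 -2.4] w 55.8
[np.float64(-0.1), np.float64(0.0), np.float64(-0.5), np.float64(0.4), np.float64(0.1), np.float64(-0.0)]
[np.float64(-0.2), np.float64(-4.0), np.float64(-0.5), np.float64(4.5), np.float64(0.1), np.float64(4.6)]
[np.float64(-0.2), np.float64(-8.0), np.float64(-0.5), np.float64(8.2), np.float64(0.1), np.float64(9.6)]
[np.float64(-0.2), np.float64(-12.0), np.float64(-0.5), np.float64(11.6), np.float64(0.1), np.float64(14.7)]
[np.float64(-0.2), np.float64(-16.0), np.float64(-0.5), np.float64(14.6), np.float64(0.0), np.float64(20.2)]
[np.float64(-0.2), np.float64(-20.0), np.float64(-0.5), np.float64(17.2), np.float64(0.0), np.float64(25.8)]
```

View pics/side3.png

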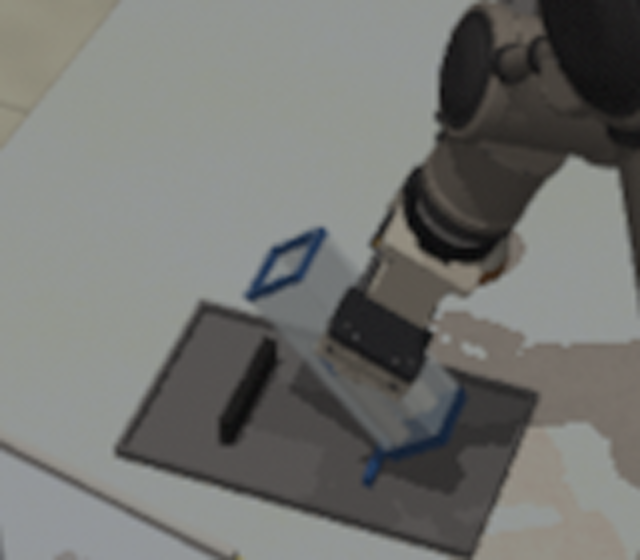

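The jar is tipped about 42° over the stop, gripped firmly, with its mouth at (290,265) pointing at the rest bar. Continuing.

Emit:
send_rows --targets '[[[0, -4, 0, 4.5, 0, 4.6, 1], [0, -8, 0, 8.2, 0, 9.6, 1], [0, -12, 0, 11.6, 0, 14.7, 1], [0, -16, 0, 14.6, 0, 20, 1], [0, -20, 0, 17.2, 0, 26, 1]]]'

```text
time: 6.98
tool_pos: [575.2, -220.3, 78.5]
tcp_rot: [-3.134, -0.053, 0.055]
contact_force: [-0.3, 0.5, 0.9]
grip_width: 56.0
```

```bash
python3 - <<'E'
from plan import *
import h
h.st()
rows([t2(t) for t in (62,66,70,74,77,80)])
E
```

```text
t 6.98 p [ 575.2 -220.3   78.5] rpy [-179.6   -3.     3.2] q [-0.508  0.626  1.491  0.041  0.985  0.985] F [-0.3  0.5  0.9] w 56.0
[np.float64(-0.4), np.float64(-0.0), np.float64(-0.3), np.float64(-0.1), np.float64(0.4), np.float64(-0.1)]
[np.float64(-0.4), np.float64(-4.0), np.float64(-0.3), np.float64(4.0), np.float64(0.4), np.float64(4.6)]
[np.float64(-0.4), np.float64(-8.0), np.float64(-0.3), np.float64(7.7), np.float64(0.4), np.float64(9.5)]
[np.float64(-0.4), np.float64(-12.0), np.float64(-0.3), np.float64(11.0), np.float64(0.4), np.float64(14.7)]
[np.float64(-0.4), np.float64(-15.0), np.float64(-0.3), np.float64(13.3), np.float64(0.5), np.float64(18.8)]
[np.float64(-0.5), np.float64(-18.0), np.float64(-0.3), np.float64(15.4), np.float64(0.5), np.float64(22.9)]
```

Emit:
send_rows --targets '[[[0, -4, 0, 4, 0, 4.6, 1], [0, -8, 0, 7.7, 0, 9.5, 1], [0, -12, 0, 11, 0, 14.7, 1], [0, -15, 0, 13.3, 0, 18.8, 1], [0, -17, 0, 14.7, 0, 21.5, 1]]]'

```text
time: 7.4
tool_pos: [591.6, -218.8, 56.9]
tcp_rot: [-3.132, 0.244, 0.059]
contact_force: [0.6, -0.9, 2.1]
grip_width: 55.5
```

```bash
python3 - <<'E'
from plan import *
import h
h.st()
rows([t2(t,c) for t,c in ((79,2),(81,2),(82,2),(82,0),(82,-1),(82,-2))])
h.save("side","side4",(120,260,260,420),4)
h.save("wrist","wrist4")
E
```

```text
t 7.4 p [ 591.6 -218.8   56.9] rpy [-179.4   14.     3.4] q [-0.423  0.827  1.172 -0.105  1.365  1.123] F [ 0.6 -0.9  2.1] w 55.5
[np.float64(-0.6), np.float64(-0.0), np.float64(-0.1), np.float64(-0.8), np.float64(1.0), np.float64(-0.7)]
[np.float64(-0.6), np.float64(-2.0), np.float64(-0.1), np.float64(1.2), np.float64(1.0), np.float64(1.6)]
[np.float64(-0.6), np.float64(-3.0), np.float64(-0.1), np.float64(2.2), np.float64(1.0), np.float64(2.8)]
[np.float64(-0.6), np.float64(-3.0), np.float64(-0.1), np.float64(3.0), np.float64(1.0), np.float64(4.6)]
[np.float64(-0.6), np.float64(-3.0), np.float64(-0.1), np.float64(3.4), np.float64(1.0), np.float64(5.5)]
[np.float64(-0.6), np.float64(-3.0), np.float64(-0.1), np.float64(3.7), np.float64(1.0), np.float64(6.5)]
```

View pics/side4.png

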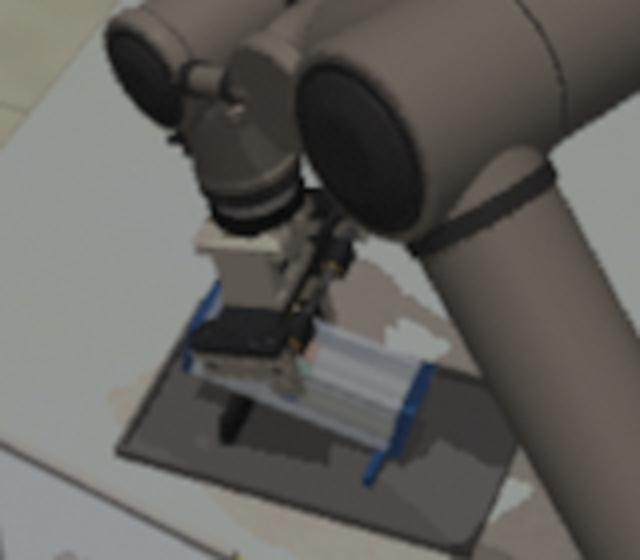

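View pics/wrist4.png

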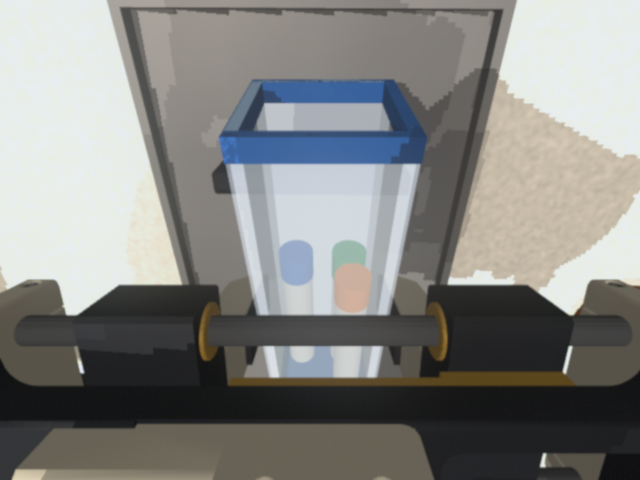

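The jar lies almost flat with the tubes inside and its mouth over the bar. I'll rotate the last 3° and settle it.

Emit:
send_rows --targets '[[[0, -1.5, 0, 0.6, 0.5, 1, 1], [0, -3, 0, 2.2, 0.5, 2.8, 1], [0, -3, 0, 2.8, 0.5, 4, 1], [0, -3, 0, 2.8, 0.5, 4, 1]]]'

```text
time: 7.83
tool_pos: [592.1, -220.1, 54.7]
tcp_rot: [-3.133, 0.294, 0.057]
contact_force: [-4.3, 0.5, 8.1]
grip_width: 56.0
```

```bash
python3 - <<'E'
import h
h.st()
E
```

```text
t 7.83 p [ 592.1 -220.1   54.7] rpy [-179.5   16.8    3.3] q [-0.414  0.861  1.118 -0.126  1.43   1.135] F [-4.3  0.5  8.1] w 56.0
```

Emit:
send_rows --targets '[[[0, 0, 0, 0, 0, -0.5, -1], [0, 0, 0, 0, 0, -0.5, -1], [0, 0, 0, 0, 0, -0.5, -1], [0, 0, 0, 0, 0, -0.5, -1], [0, 0, 0, 0, 0, -0.5, -1]]]'

```text
time: 8.25
tool_pos: [592.9, -220.7, 53.6]
tcp_rot: [-3.135, 0.294, 0.056]
contact_force: [-0.5, -0.5, -0.3]
grip_width: 84.4
```

Emit:
send_rows --targets '[[[0, 0, 0, 0, 0, -10, -1], [0, 0, 0, 0, 0, -35, -1], [0, 0, 0, 0, 0, -65, -1], [0, 0, 0, 0, 0, -100, -1], [0, 0, 0, 0, 0, -130, -1]]]'

```text
time: 8.67
tool_pos: [631.3, -219.3, 181.0]
tcp_rot: [-3.136, 0.292, 0.056]
contact_force: [1.1, 0.3, -0.1]
grip_width: 91.8
```

```bash
python3 - <<'E'
import h
h.st()
h.save("side","side5",(120,260,260,420),4)
h.save("wrist","wrist5")
E
```

```text
t 8.67 p [ 631.3 -219.3  181. ] rpy [-179.7   16.7    3.2] q [-0.392  0.837  0.813 -0.122  1.758  1.117] F [ 1.1  0.3 -0.1] w 91.8
```

View pics/side5.png

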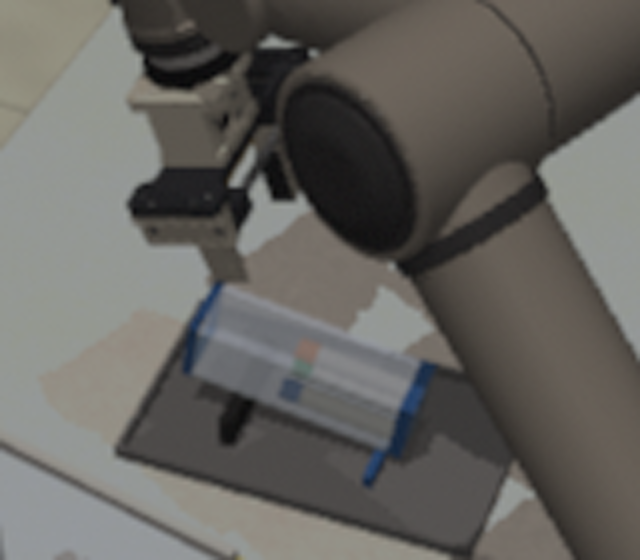

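View pics/wrist5.png

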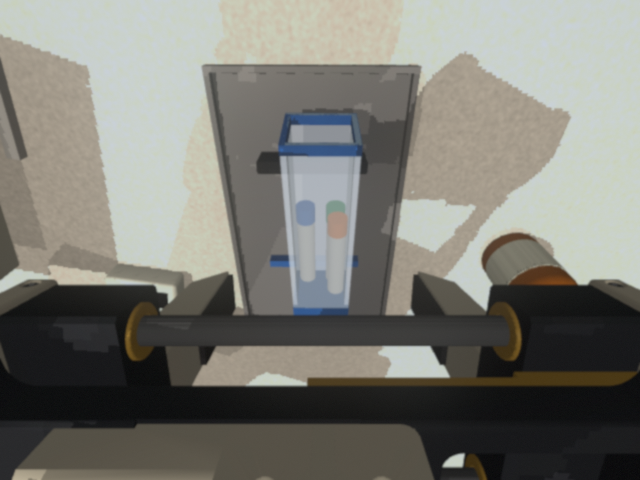

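The jar now lies released on stop and rest bar, with the blue, green and orange caps visible inside at (305,210) and (336,220) in the wrist view. Next I'll plan the regrasp and pour.

```bash
cat >> plan.py <<'E'
B0=np.array([498.6,-226.2,43.1]); PIT0=8.0; HJ=3.3
SG,UG,BETA=62.,-8.,20.
def axes(h,pit):
    a,b=np.radians([h,pit]);X_=np.array([np.cos(a),np.sin(a),0]);Z_=np.array([0,0,1.])
    return np.cos(b)*X_+np.sin(b)*Z_, -np.sin(b)*X_+np.cos(b)*Z_
def grip_from_mouth(m,h,pit,sg=None,ug=None,beta=None,dy=0):
    sg=SG if sg is None else sg;ug=UG if ug is None else ug;beta=BETA if beta is None else beta
    ax,n=axes(h,pit); gp=m-(190-sg)*ax-ug*n; r=rot(h,beta+pit,1)
    return gp+r.apply([0,0,18.8]),r
M0=B0+190*axes(HJ,PIT0)[0]
GH=-9.
def gm(x,dz,lat=0):
    "mouth position: x mm past guard frame origin along tub axis"
    a=np.radians(GH);X_=np.array([np.cos(a),np.sin(a),0]);Y_=np.array([-np.sin(a),np.cos(a),0])
    return np.array([600.6,207.4,0])+(x-64)*X_+lat*Y_+np.array([0,0,dz])
E
cat > s4.py <<'E'
from plan import *
print("mouth",M0)
q=np.array([-.42,.8,1.17,-.1,1.36,1.12])
for nm,a in (("grasp",grip_from_mouth(M0,HJ,8)),("pre",(grip_from_mouth(M0,HJ,8)[0]-100*grip_from_mouth(M0,HJ,8)[1].as_matrix()[:,2],grip_from_mouth(M0,HJ,8)[1])),
 ("lift",grip_from_mouth(M0+[0,0,130],HJ,10)),("back",grip_from_mouth(M0+[-170,30,130],0,10)),("mid",grip_from_mouth(np.array([490,0,200.]),-3,10)),
 ("front",grip_from_mouth(gm(-60,152),GH,8)),("in",grip_from_mouth(gm(15,145),GH,0)),("t15",grip_from_mouth(gm(18,138),GH,-15)),("t30",grip_from_mouth(gm(18,130),GH,-30)),("t38",grip_from_mouth(gm(18,128),GH,-38))):
    q,e1,e2=ik(*a,q);print(nm,a[0].round(0),q.round(2),round(e1,1),round(e2,1))
E
python3 s4.py
python3 - <<'E'
from h import *
from plan import M0,axes,HJ
ax,n=axes(HJ,8);l=np.array([-np.sin(np.radians(HJ)),np.cos(np.radians(HJ)),0])
for a,b in((1,1),(-1,1),(-1,-1),(1,-1)): print(proj(M0+28*a*l+28*b*n,"wrist").round(1), proj(M0-190*ax+28*a*l+28*b*n,"wrist").round(1))
E
```

```text
mouth [ 686.43894431 -215.36927462   69.54288918]
grasp [ 568. -222.   43.] [-0.66  0.57  1.9   0.85  0.43  0.11] 0.0 0.0
pre [ 521. -225.  131.] [-0.74  0.36  1.93  0.64  0.59  0.29] 0.0 0.0
lift [ 569. -222.  169.] [-0.68  0.36  1.81  0.58  0.65  0.42] 0.0 0.0
back [ 398. -185.  169.] [-0.91  0.07  2.21  0.71  0.65  0.12] 0.0 0.0
mid [372.   6. 169.] [-0.3  -0.12  2.39  0.34  0.38  1.04] 0.0 0.0
front [361. 245. 126.] [ 0.67  0.22  2.18 -0.76  0.53  3.03] 0.0 0.0
in [432. 234. 135.] [ 0.47  0.28  1.98 -0.35  0.63  2.45] 0.0 0.0
t15 [437. 233. 160.] [ 0.36  0.32  1.76 -0.05  0.98  2.12] 0.0 0.0
t30 [446. 232. 182.] [0.28 0.43 1.53 0.08 1.34 1.98] 0.0 0.0
t38 [455. 231. 195.] [0.24 0.5  1.4  0.12 1.53 1.95] 0.0 0.0
[277.9 144.7] [294.6 317.5]
[362.8 144.5] [349.  317.4]
[356.4 112.8] [346.1 276.9]
[285.2 113. ] [297.7 277. ]
```

```bash
cat > s5.py <<'E'
from plan import *
import plan
for beta in(5,12):
  plan.BETA=beta
  for flip in(1,-1):
    print("beta",beta,flip)
    q=np.array([-.42,.8,1.17,-.1,1.36,1.12 if flip==1 else -2.0])
    for nm,m,h,p in (("grasp",M0,HJ,8),("lift",M0+[0,0,130],HJ,10),("back",M0+[-150,30,130],0,10),("mid",np.array([520,0,200.]),-3,10),
     ("front",gm(-50,152),GH,8),("in",gm(15,145),GH,0),("t15",gm(18,138),GH,-15),("t30",gm(18,130),GH,-30),("t38",gm(18,128),GH,-38)):
      P,r=grip_from_mouth(m,h,p)
      if flip==-1: r=rot(h,beta+p,-1)
      q,e1,e2=ik(P,r,q);print("  ",nm,P.round(0),q.round(2),round(e1,1),round(e2,1))
E
python3 s5.py
```

```text
beta 5 1
   grasp [ 563. -222.   41.] [-0.57  0.6   1.71  0.22  0.66  0.78] 0.0 0.0
   lift [ 564. -222.  167.] [-0.58  0.42  1.61  0.2   0.91  0.82] 0.0 0.0
   back [ 414. -185.  167.] [-0.71  0.16  1.99  0.24  0.8   0.71] 0.0 0.0
   mid [398.   6. 167.] [-0.21  0.04  2.13  0.06  0.71  1.37] 0.0 0.0
   front [366. 245. 124.] [ 0.52  0.25  2.03 -0.22  0.7   2.4 ] 0.0 0.0
   in [427. 235. 134.] [ 0.37  0.34  1.82 -0.06  0.91  2.13] 0.0 0.0
   t15 [432. 234. 160.] [0.29 0.43 1.6  0.08 1.27 1.99] 0.0 0.0
   t30 [442. 233. 184.] [0.23 0.56 1.37 0.16 1.61 1.93] 0.0 0.0
   t38 [450. 231. 197.] [0.2  0.64 1.25 0.2  1.79 1.92] 0.0 0.0
beta 5 -1
   grasp [ 563. -222.   41.] [-0.57  0.6   1.71  0.22  0.66 -2.36] 0.0 0.0
   lift [ 564. -222.  167.] [-0.58  0.42  1.61  0.2   0.91 -2.32] 0.0 0.0
   back [ 414. -185.  167.] [-0.71  0.16  1.99  0.24  0.8  -2.43] 0.0 0.0
   mid [398.   6. 167.] [-0.21  0.04  2.13  0.06  0.71 -1.77] 0.0 0.0
   front [366. 245. 124.] [ 0.52  0.25  2.03 -0.22  0.7  -0.74] 0.0 0.0
   in [427. 235. 134.] [ 0.37  0.34  1.82 -0.06  0.91 -1.01] 0.0 0.0
   t15 [432. 234. 160
[... 779 characters left out ...]
196.] [0.22 0.58 1.32 0.16 1.67 1.93] 0.0 0.0
beta 12 -1
   grasp [ 565. -222.   42.] [-0.61  0.58  1.8   0.44  0.53 -2.6 ] 0.0 0.0
   lift [ 566. -222.  168.] [-0.63  0.39  1.7   0.34  0.78 -2.47] 0.0 0.0
   back [ 416. -185.  168.] [-0.78  0.13  2.08  0.42  0.7  -2.64] 0.0 0.0
   mid [400.   6. 168.] [-0.23 -0.01  2.23  0.13  0.55 -1.85] 0.0 0.0
   front [368. 244. 124.] [ 0.58  0.23  2.09 -0.42  0.6  -0.51] 0.0 0.0
   in [430. 234. 135.] [ 0.42  0.31  1.89 -0.16  0.77 -0.89] 0.0 0.0
   t15 [434. 234. 160.] [ 0.32  0.37  1.68  0.03  1.14 -1.1 ] 0.0 0.0
   t30 [444. 232. 183.] [ 0.25  0.5   1.45  0.12  1.49 -1.19] 0.0 0.0
   t38 [452. 231. 196.] [ 0.22  0.58  1.32  0.16  1.67 -1.21] 0.0 0.0
```

```bash
sed -i 's/SG,UG,BETA=62.,-8.,20./SG,UG,BETA=62.,-8.,12./' plan.py; python3 - <<'E'
from plan import *
import h
a=grip_from_mouth(M0,HJ,8);b=(a[0]-90*a[1].as_matrix()[:,2],a[1]);print(a[0],b[0]);rows([b])
E
```

```text
[ 565.20259141 -222.35971874   41.98465554] [ 534.4718204  -224.13164385  126.55699141]
[np.float64(-0.0), np.float64(36.2), np.float64(-0.2), np.float64(-79.2), np.float64(-1.3), np.float64(83.6)]
```

Emit:
send_rows --targets '[[[0, 7, 0, -18, 0, 10, -1], [0, 14, 0, -35, 0, 25, -1], [0, 21, 0, -52, -1, 43, -1], [0, 28, 0, -68, -1, 63, -1], [0, 35, 0, -79, -1.3, 83, -1]]]'

```text
time: 9.18
tool_pos: [533.6, -222.8, 124.8]
tcp_rot: [-3.135, -0.22, 0.056]
contact_force: [1.4, 0.7, -0.9]
grip_width: 92.3
```

```bash
python3 - <<'E'
from plan import *
import h
h.st()
rows([grip_from_mouth(M0,HJ,8)])
E
```

```text
t 9.18 p [ 533.6 -222.8  124.8] rpy [-179.6  -12.6    3.2] q [-0.606  0.445  1.698  0.189  0.837  0.793] F [ 1.4  0.7 -0.9] w 92.3
[np.float64(-0.4), np.float64(7.4), np.float64(-0.1), np.float64(12.7), np.float64(1.9), np.float64(87.7)]
```

Emit:
send_rows --targets '[[[0, 7, 0, 5, 1, 18, -1], [0, 7.4, 0, 10, 1.9, 40, -1], [0, 7.4, 0, 12.7, 1.9, 63, -1], [0, 7.4, 0, 12.7, 1.9, 80, -1], [0, 7.4, 0, 12.7, 1.9, 88, -1]]]'

```text
time: 9.6
tool_pos: [564.8, -221.4, 38.4]
tcp_rot: [-3.129, -0.341, 0.054]
contact_force: [-0.1, 1.0, 1.0]
grip_width: 91.7
```

```bash
python3 - <<'E'
from plan import *
import h
h.st()
rows([grip_from_mouth(M0,HJ,8)])
h.save("wrist","wrist6")
E
```

```text
t 9.6 p [ 564.8 -221.4   38.4] rpy [-179.3  -19.5    3.1] q [-0.616  0.585  1.794  0.436  0.541  0.549] F [-0.1  1.   1. ] w 91.7
[np.float64(-0.7), np.float64(0.5), np.float64(-0.2), np.float64(1.5), np.float64(0.9), np.float64(-3.3)]
```

View pics/wrist6.png

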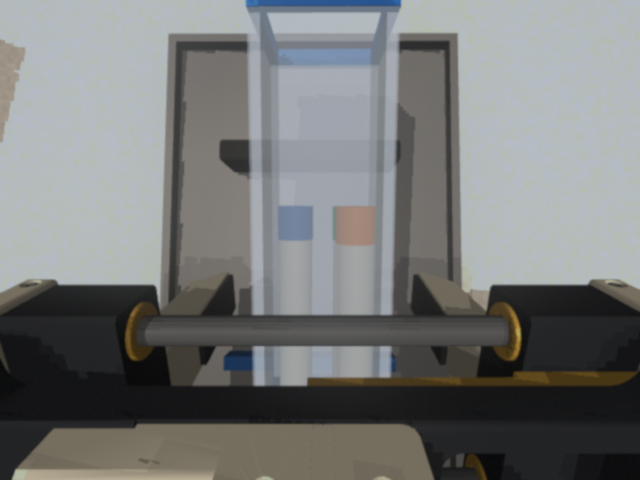

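The jar (columns 248–398) is centred between the open fingers (234–415) and aligned with them. Closing.

Emit:
send_rows --targets '[[[0, 0, 0, 1, 0.5, -3, -1], [0, 0, 0, 1, 0.5, -3, 1], [0, 0, 0, 1, 0.5, -3, 1], [0, 0, 0, 1, 0.5, -3, 1], [0, 0, 0, 1, 0.5, -3, 1]]]'

```text
time: 10.07
tool_pos: [566.0, -222.8, 44.7]
tcp_rot: [-3.132, -0.344, 0.055]
contact_force: [-0.4, 0.8, -0.5]
grip_width: 69.7
```

Emit:
send_rows --targets '[[[0, 0, 0, 0, 0, 0, 1], [0, 0, 0, 0, 0, 0, 1], [0, 0, 0, 0, 0, 0, 1]]]'

```text
time: 10.32
tool_pos: [565.7, -222.5, 44.1]
tcp_rot: [-3.131, -0.344, 0.055]
contact_force: [-0.6, 0.5, 2.1]
grip_width: 55.9
```

```bash
cat > s6.py <<'E'
from plan import *
import h
h.st()
p,r,o=h.pose()
G0=grip_from_mouth(M0,HJ,8)
# actual grasp in jar frame -> transform T: tcp relative to jar mouth frame
def jarR(hd,p):
    ax,n=axes(hd,p);l=np.cross(n,ax);return R.from_matrix(np.array([ax,l,n]).T)
J=jarR(HJ,8)
off=J.inv().apply(p-M0);rr=J.inv()*r
print("off",off.round(1),np.degrees(rr.as_euler("xyz")).round(1))
np.savez("grasp.npz",off=off,rr=rr.as_quat())
E
python3 s6.py
cat >> plan.py <<'E'
def jarR(hd,p):
    ax,n=axes(hd,p);l=np.cross(n,ax);return R.from_matrix(np.array([ax,l,n]).T)
def tj(m,hd,p):
    g=np.load("grasp.npz");J=jarR(hd,p);return m+J.apply(g["off"]),J*R.from_quat(g["rr"])
def mouth():
    import h
    g=np.load("grasp.npz");p,r,o=h.pose();J=r*R.from_quat(g["rr"]).inv();m=p-J.apply(g["off"])
    ax=J.as_matrix()[:,0];return m,np.degrees(np.arctan2(ax[1],ax[0])),np.degrees(np.arcsin(ax[2]))
E
python3 - <<'E'
from plan import *
print(mouth())
rows([tj(M0+[-5,0,30],HJ,10),tj(M0+[-40,0,100],HJ,11),tj(M0+[-130,40,140],1,11)])
E
```

```text
t 10.32 p [ 565.7 -222.5   44.1] rpy [-179.4  -19.7    3.1] q [-0.617  0.577  1.79   0.43   0.55   0.555] F [-0.6  0.5  2.1] w 55.9
off [-123.3   -0.2   -8.4] [-179.4  -11.7   -0.2]
(array([ 686.43894431, -215.36927462,   69.54288918]), np.float64(3.3000000000000016), np.float64(8.000000000000004))
[np.float64(0.0), np.float64(2.0), np.float64(-0.0), np.float64(4.9), np.float64(-0.5), np.float64(-25.6)]
[np.float64(0.0), np.float64(3.0), np.float64(-0.0), np.float64(-4.6), np.float64(-3.3), np.float64(-101.1)]
[np.float64(-0.8), np.float64(3.0), np.float64(2.1), np.float64(-73.7), np.float64(-53.6), np.float64(-167.8)]
```

Emit:
send_rows --targets '[[[0, 1, 0, 2, 0, -10, 1], [0, 2, 0, 5, -0.5, -25, 1], [0, 2, 0, 5, -1, -45, 1], [0, 3, 0, 2, -2, -70, 1], [0, 3, 0, -4, -3, -95, 1]]]'

```text
time: 10.73
tool_pos: [529.1, -222.0, 131.9]
tcp_rot: [-3.129, -0.395, 0.054]
contact_force: [-0.3, -0.7, -1.1]
grip_width: 55.8
```

```bash
cat > s7.py <<'E'
from plan import *
import h
h.st();print(mouth())
rows([tj(M0+[-130,40,140],1,11),tj(np.array([530,-60,205.]),-2,11)])
E
python3 s7.py; python3 -c "
import h;h.save('wrist','wrist7')"
```

```text
t 10.73 p [ 529.1 -222.   131.9] rpy [-179.3  -22.6    3.1] q [-0.682  0.382  1.84   0.441  0.677  0.519] F [-0.3 -0.7 -1.1] w 55.8
(array([ 648.35822656, -214.93256632,  163.54182422]), np.float64(3.285812988917875), np.float64(10.940699372902511))
[np.float64(-1.0), np.float64(0.1), np.float64(2.1), np.float64(-65.0), np.float64(-50.1), np.float64(-76.2)]
[np.float64(-2.1), np.float64(0.1), np.float64(4.9), np.float64(-85.0), np.float64(-173.0), np.float64(-78.1)]
```

View pics/wrist7.png

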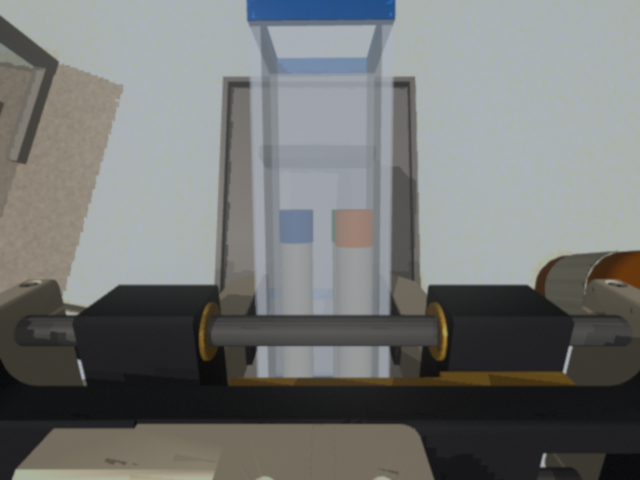

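Emit:
send_rows --targets '[[[0, 0, 0, -15, -20, -15, 1], [-1, 0, 1, -32, -50, -30, 1], [-1, 0, 2, -50, -85, -45, 1], [-2, 0, 3, -68, -125, -60, 1], [-2, 0, 4, -85, -160, -75, 1]]]'

```text
time: 11.2
tool_pos: [414.5, -72.1, 168.3]
tcp_rot: [-3.136, -0.394, -0.024]
contact_force: [1.0, 0.7, -1.5]
grip_width: 56.2
```

```bash
cat > s8.py <<'E'
from plan import *
import h
h.st();print(mouth())
w=[(np.array([475,90,195.]),-6,10.5),(gm(-50,160),GH,10),(gm(-50,152),GH,6)]
rows([tj(*x) for x in w])
q=np.array(h.pose()[2]["joint_positions"])
for x in w: q,a,b=ik(*tj(*x),q);print(q.round(2),round(a,1))
E
python3 s8.py
```

```text
t 11.2 p [414.5 -72.1 168.3] rpy [-179.7  -22.6   -1.4] q [-0.495  0.034  2.187  0.326  0.594  0.858] F [ 1.   0.7 -1.5] w 56.2
(array([534.01153555, -74.49362761, 199.81533709]), np.float64(-1.2618128209632644), np.float64(10.870337352493275))
[np.float64(-1.5), np.float64(-0.3), np.float64(4.4), np.float64(-59.5), np.float64(-173.1), np.float64(-19.3)]
[np.float64(-2.7), np.float64(-0.8), np.float64(7.2), np.float64(-63.2), np.float64(-314.6), np.float64(16.7)]
[np.float64(-2.4), np.float64(-4.8), np.float64(7.4), np.float64(-64.7), np.float64(-314.9), np.float64(15.7)]
[ 0.15 -0.04  2.27 -0.17  0.54  1.95] 0.0
[ 0.58  0.21  2.1  -0.46  0.58  2.67] 0.0
[ 0.55  0.22  2.07 -0.32  0.64  2.52] 0.0
```

Emit:
send_rows --targets '[[[0, 0, 1, -14, -25, -4, 1], [-1, 0, 2, -28, -55, -8, 1], [-1, 0, 3, -42, -88, -12, 1], [-1, 0, 4, -52, -122, -16, 1], [-1.5, 0, 4.4, -59, -155, -18, 1]]]'

```text
time: 11.62
tool_pos: [360.9, 64.9, 163.2]
tcp_rot: [-3.129, -0.39, -0.1]
contact_force: [1.0, -0.2, -2.7]
grip_width: 55.9
```

```bash
python3 s8.py
```

```text
t 11.62 p [360.9  64.9 163.2] rpy [-179.3  -22.4   -5.8] q [-0.014 -0.061  2.297 -0.041  0.516  1.687] F [ 1.  -0.2 -2.7] w 55.9
(array([479.93511191,  53.56361842, 194.28984443]), np.float64(-5.555939759904486), np.float64(10.681753825262922))
[np.float64(-0.3), np.float64(-0.2), np.float64(0.4), np.float64(-7.6), np.float64(-36.7), np.float64(-3.8)]
[np.float64(-1.4), np.float64(-0.6), np.float64(3.2), np.float64(-21.2), np.float64(-178.5), np.float64(29.1)]
[np.float64(-1.3), np.float64(-4.6), np.float64(3.3), np.float64(-22.7), np.float64(-178.6), np.float64(28.0)]
[ 0.15 -0.04  2.27 -0.17  0.54  1.95] 0.0
[ 0.58  0.21  2.1  -0.46  0.58  2.67] 0.0
[ 0.55  0.22  2.07 -0.32  0.64  2.52] 0.0
```

Emit:
send_rows --targets '[[[0, 0, 0.6, -7, -35, 2, 1], [-0.5, 0, 1.2, -12, -70, 6, 1], [-0.8, -0.5, 2, -16, -105, 12, 1], [-1, -1.5, 2.6, -20, -140, 20, 1], [-1.3, -2.5, 3.3, -22, -174, 28, 1]]]'

```text
time: 12.03
tool_pos: [367.3, 226.7, 133.6]
tcp_rot: [-3.13, -0.346, -0.162]
contact_force: [1.1, -1.0, -2.6]
grip_width: 56.0
```

```bash
cat > s9.py <<'E'
from plan import *
import h,sys
h.st();print(mouth())
w=[(gm(-50,152),GH,6),(gm(-25,150),GH,3),(gm(0,148),GH,1),(gm(18,146),GH,0)]
rows([tj(*x) for x in w])
E
python3 s9.py;  python3 -c "
import h;h.save('top','top9',(100,300,120,370),3);h.save('side','side9',(180,380,180,430),3)"
```

```text
t 12.03 p [367.3 226.7 133.6] rpy [-179.4  -19.8   -9.3] q [ 0.529  0.186  2.113 -0.378  0.597  2.548] F [ 1.1 -1.  -2.6] w 56.0
(array([486.64160293, 207.82831336, 159.47736432]), np.float64(-9.081436715829128), np.float64(8.16321519105761))
[np.float64(-0.0), np.float64(-2.2), np.float64(-0.1), np.float64(-3.2), np.float64(-17.2), np.float64(2.1)]
[np.float64(-0.0), np.float64(-5.2), np.float64(-0.0), np.float64(20.9), np.float64(-17.3), np.float64(6.1)]
[np.float64(-0.0), np.float64(-7.2), np.float64(-0.0), np.float64(44.8), np.float64(-17.3), np.float64(12.3)]
[np.float64(-0.0), np.float64(-8.2), np.float64(-0.0), np.float64(61.6), np.float64(-17.3), np.float64(18.2)]
```

View pics/top9.png

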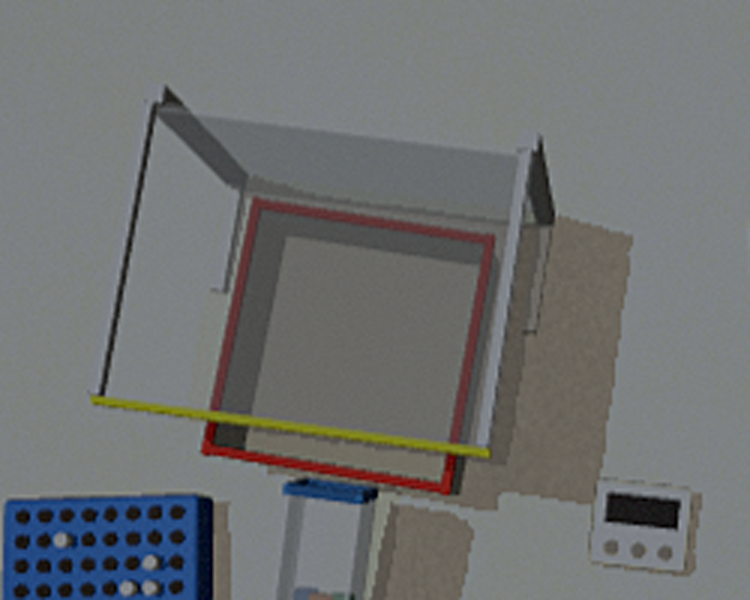

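View pics/side9.png

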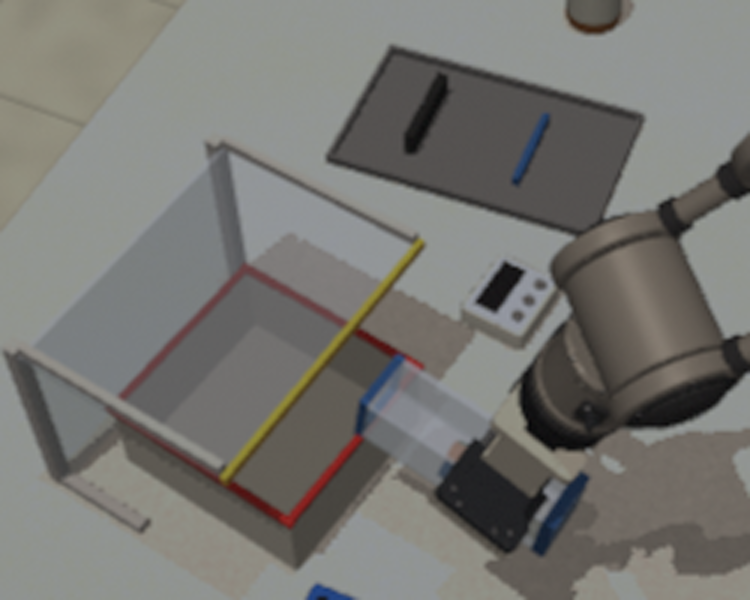

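The mouth waits just in front of the tub (crop 330,490 in the top view), below the pane. The side view shows jar and tubes intact in the grip. Now inserting level.

Emit:
send_rows --targets '[[[0, -2, 0, -3, -8, 2, 1], [0, -4, 0, 10, -14, 4, 1], [0, -5, 0, 27, -17, 8, 1], [0, -7, 0, 45, -17, 12, 1], [0, -8, 0, 61, -17, 18, 1]]]'

```text
time: 12.55
tool_pos: [434.6, 231.8, 138.2]
tcp_rot: [-3.13, -0.206, -0.158]
contact_force: [0.7, 0.4, -1.0]
grip_width: 55.8
```

```bash
cat > s10.py <<'E'
from plan import *
import h,sys
h.st();print(mouth())
w=[(gm(18,144),GH,-3),(gm(19,141),GH,-8),(gm(20,138),GH,-13),(gm(20,135),GH,-18),(gm(20,132),GH,-23),(gm(20,130),GH,-28),(gm(20,129),GH,-33)]
rows([tj(*x) for x in w])
E
python3 s10.py;  python3 -c "
import h;h.save('top','top10',(100,300,120,370),3);h.save('side','side10',(180,380,180,430),3)"
```

```text
t 12.55 p [434.6 231.8 138.2] rpy [-179.3  -11.8   -9.1] q [ 0.398  0.301  1.884 -0.139  0.78   2.216] F [ 0.7  0.4 -1. ] w 55.8
(array([556.42811117, 212.96182423, 146.82557511]), np.float64(-8.89158370514205), np.float64(0.09584131559881312))
[np.float64(-0.1), np.float64(-3.1), np.float64(0.1), np.float64(-1.0), np.float64(-1.7), np.float64(-4.1)]
[np.float64(-0.1), np.float64(-8.1), np.float64(0.2), np.float64(1.9), np.float64(-1.8), np.float64(-11.5)]
[np.float64(-0.1), np.float64(-13.1), np.float64(0.2), np.float64(5.7), np.float64(-1.9), np.float64(-18.6)]
[np.float64(-0.2), np.float64(-18.1), np.float64(0.3), np.float64(9.3), np.float64(-1.9), np.float64(-25.5)]
[np.float64(-0.2), np.float64(-23.1), np.float64(0.3), np.float64(13.8), np.float64(-2.0), np.float64(-32.1)]
[np.float64(-0.2), np.float64(-28.1), np.float64(0.4), np.float64(19.4), np.float64(-2.1), np.float64(-39.1)]
[np.float64(-0.2), np.float64(-33.1), np.float64(0.4), np.float64(25.9), np.float64(-2.2), np.float64(-46.6)]
```

View pics/top10.png

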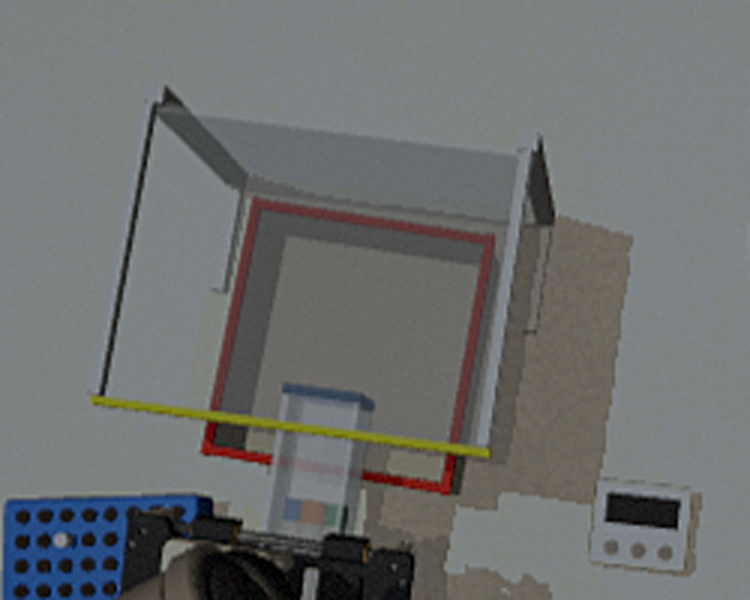

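View pics/side10.png

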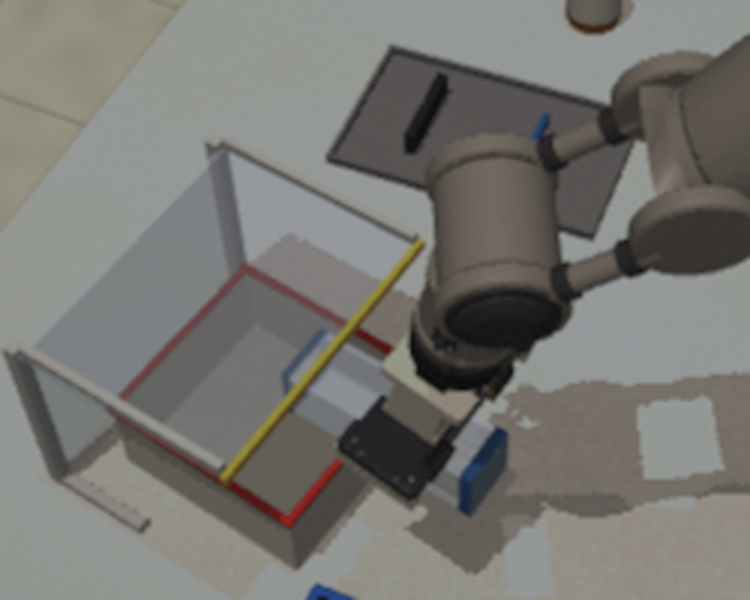

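The mouth is under the pane and past the near rim (crop 328,395), with the caps still inside at (318,513). Tilting gradually.

Emit:
send_rows --targets '[[[0, -3, 0, -1, -1, -4, 1], [0, -7, 0, 1.5, -1.5, -10, 1], [0, -11, 0, 4, -1.8, -15.5, 1], [0, -15, 0, 7, -1.8, -21, 1], [0, -18, 0, 9.3, -1.9, -25.5, 1]]]'

```text
time: 13.07
tool_pos: [437.3, 232.5, 165.2]
tcp_rot: [-3.131, 0.11, -0.156]
contact_force: [0.4, -0.5, -1.8]
grip_width: 55.8
```

```bash
python3 s10.py;  python3 -c "
import h;h.save('top','top11',(100,300,120,370),3)"
```

```text
t 13.07 p [437.3 232.5 165.2] rpy [-179.4    6.3   -8.9] q [0.296 0.397 1.629 0.062 1.211 1.998] F [ 0.4 -0.5 -1.8] w 55.8
(array([555.85684309, 214.52028561, 135.05133503]), np.float64(-8.734714147574588), np.float64(-18.013286930455823))
[np.float64(-0.1), np.float64(15.0), np.float64(0.1), np.float64(-1.8), np.float64(-0.3), np.float64(23.5)]
[np.float64(-0.1), np.float64(10.0), np.float64(0.1), np.float64(-1.4), np.float64(-0.3), np.float64(15.6)]
[np.float64(-0.1), np.float64(5.0), np.float64(0.2), np.float64(-0.0), np.float64(-0.4), np.float64(7.7)]
[np.float64(-0.1), np.float64(0.0), np.float64(0.2), np.float64(1.3), np.float64(-0.5), np.float64(-0.1)]
[np.float64(-0.1), np.float64(-5.0), np.float64(0.3), np.float64(3.6), np.float64(-0.6), np.float64(-7.7)]
[np.float64(-0.1), np.float64(-10.0), np.float64(0.3), np.float64(6.6), np.float64(-0.7), np.float64(-16.1)]
[np.float64(-0.1), np.float64(-15.0), np.float64(0.4), np.float64(10.5), np.float64(-0.8), np.float64(-25.2)]
```

View pics/top11.png

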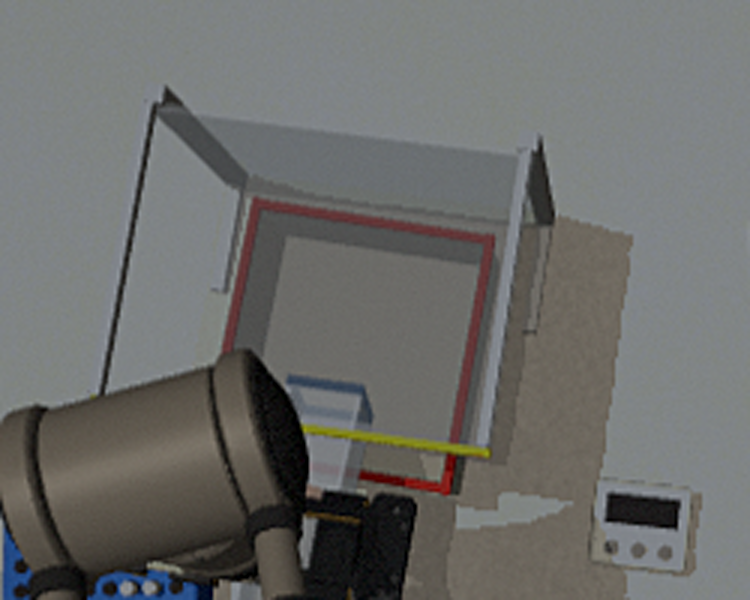

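Emit:
send_rows --targets '[[[0, -3, 0, 2.5, -0.5, -4, 1], [0, -5, 0, 3.6, -0.6, -7.7, 1], [0, -7.5, 0, 5, -0.7, -12, 1], [0, -10, 0, 6.6, -0.7, -16, 1], [0, -10, 0, 6.6, -0.7, -16, 1]]]'

```text
time: 13.53
tool_pos: [446.4, 231.5, 179.4]
tcp_rot: [-3.131, 0.282, -0.155]
contact_force: [0.2, 0.2, -2.4]
grip_width: 55.8
```

```bash
python3 s10.py | head -2;  python3 -c "
import h;h.save('wrist','wrist12');h.save('side','side12',(180,380,180,430),3)"
```

```text
t 13.53 p [446.4 231.5 179.4] rpy [-179.4   16.2   -8.9] q [0.249 0.484 1.473 0.12  1.442 1.946] F [ 0.2  0.2 -2.4] w 55.8
(array([558.04549714, 214.64581263, 129.28313167]), np.float64(-8.695276701249737), np.float64(-27.846991973865816))
```

View pics/wrist12.png

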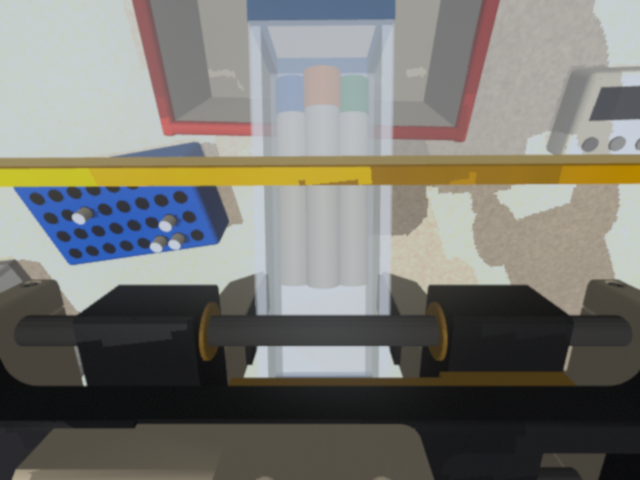

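View pics/side12.png

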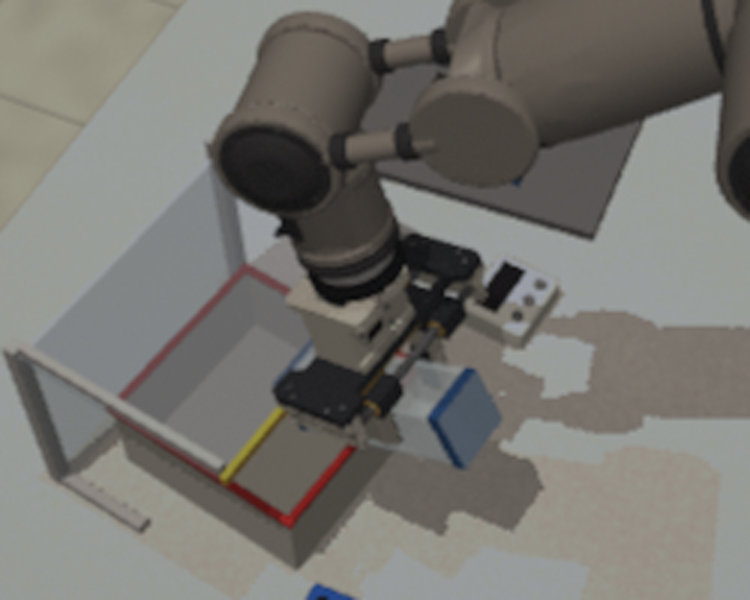

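The tubes have slid to the mouth (caps at row 90 in the wrist view). I'll hold so they run out.

Emit:
send_rows --targets '[[[0, 0, 0, 0, 0, 0, 1], [0, 0, 0, 0, 0, 0, 1], [0, -1, 0, 0.5, 0, -1.7, 1], [0, -3, 0, 1.5, 0, -5, 1], [0, -5, 0, 3.5, 0, -8.5, 1]]]'

```text
time: 14.05
tool_pos: [451.0, 231.3, 188.1]
tcp_rot: [-3.13, 0.37, -0.152]
contact_force: [0.3, 1.0, -0.9]
grip_width: 56.0
```

```bash
python3 s10.py | head -2;  python3 -c "
import h;h.save('wrist','wrist13')"
```

```text
t 14.05 p [451.  231.3 188.1] rpy [-179.3   21.2   -8.7] q [0.229 0.532 1.39  0.146 1.561 1.927] F [ 0.3  1.  -0.9] w 56.0
(array([557.99749546, 215.5178365 , 128.1790795 ]), np.float64(-8.467551884450748), np.float64(-32.891411668898336))
```

View pics/wrist13.png

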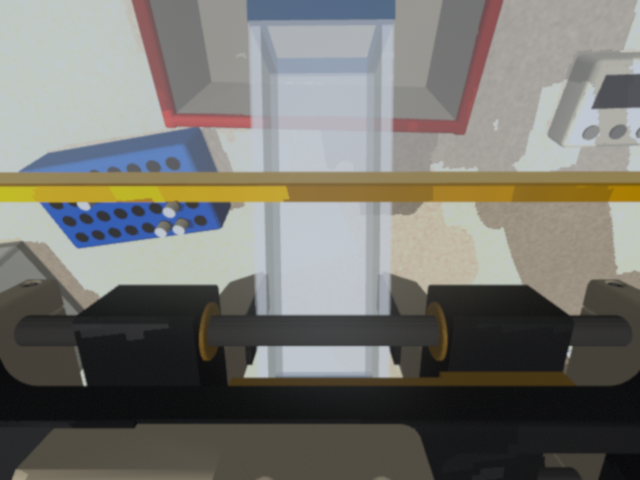

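The jar is empty in the wrist view. Reversing the tilt, then backing out.

```bash
cat > s11.py <<'E'
from plan import *
import h,sys
h.st();print(mouth())
w=[(gm(19,131),GH,-25),(gm(18,137),GH,-15),(gm(18,146),GH,0),(gm(-20,152),GH,2),(gm(-50,155),GH,3)]
rows([tj(*x) for x in w])
E
python3 s11.py
```

```text
t 14.1 p [452.5 230.8 187.8] rpy [-179.3   21.3   -8.8] q [0.228 0.535 1.387 0.146 1.563 1.927] F [ 0.6 -1.  -1.6] w 56.0
(array([559.37876036, 214.96142692, 127.79154289]), np.float64(-8.53183552025641), np.float64(-32.94575704875731))
[np.float64(-0.1), np.float64(7.9), np.float64(0.3), np.float64(-5.2), np.float64(0.3), np.float64(15.2)]
[np.float64(-0.1), np.float64(17.9), np.float64(0.2), np.float64(-6.4), np.float64(0.5), np.float64(31.5)]
[np.float64(-0.1), np.float64(32.9), np.float64(0.1), np.float64(0.2), np.float64(0.7), np.float64(53.8)]
[np.float64(-0.1), np.float64(34.9), np.float64(0.0), np.float64(-35.5), np.float64(0.7), np.float64(65.9)]
[np.float64(-0.1), np.float64(35.9), np.float64(0.0), np.float64(-63.6), np.float64(0.7), np.float64(75.9)]
```

Emit:
send_rows --targets '[[[0, 6, 0, -4, 0, 11.5, 1], [0, 12, 0, -6, 0, 22, 1], [0, 18, 0, -6.4, 0.5, 31.5, 1], [0, 25, 0, -4, 0.5, 42.5, 1], [0, 32, 0, 0, 0.7, 53, 1]]]'

```text
time: 14.52
tool_pos: [432.5, 234.3, 138.8]
tcp_rot: [-3.128, -0.197, -0.159]
contact_force: [0.8, -1.5, -2.2]
grip_width: 55.9
```

```bash
python3 s11.py;  python3 -c "
import h;h.save('side','side14',(180,380,180,430),3)"
```

```text
t 14.52 p [432.5 234.3 138.8] rpy [-179.2  -11.3   -9.1] q [ 0.4    0.301  1.88  -0.129  0.79   2.212] F [ 0.8 -1.5 -2.2] w 55.9
(array([554.43509564, 215.40472532, 146.34704257]), np.float64(-8.874770432011273), np.float64(-0.40926388711323736))
[np.float64(-0.3), np.float64(-24.6), np.float64(0.4), np.float64(16.9), np.float64(-0.0), np.float64(-34.0)]
[np.float64(-0.3), np.float64(-14.6), np.float64(0.2), np.float64(7.2), np.float64(0.1), np.float64(-21.0)]
[np.float64(-0.2), np.float64(0.4), np.float64(0.1), np.float64(0.6), np.float64(0.5), np.float64(1.4)]
[np.float64(-0.2), np.float64(2.4), np.float64(0.0), np.float64(-35.9), np.float64(0.4), np.float64(-7.7)]
[np.float64(-0.2), np.float64(3.4), np.float64(0.0), np.float64(-64.9), np.float64(0.3), np.float64(-14.3)]
```

View pics/side14.png

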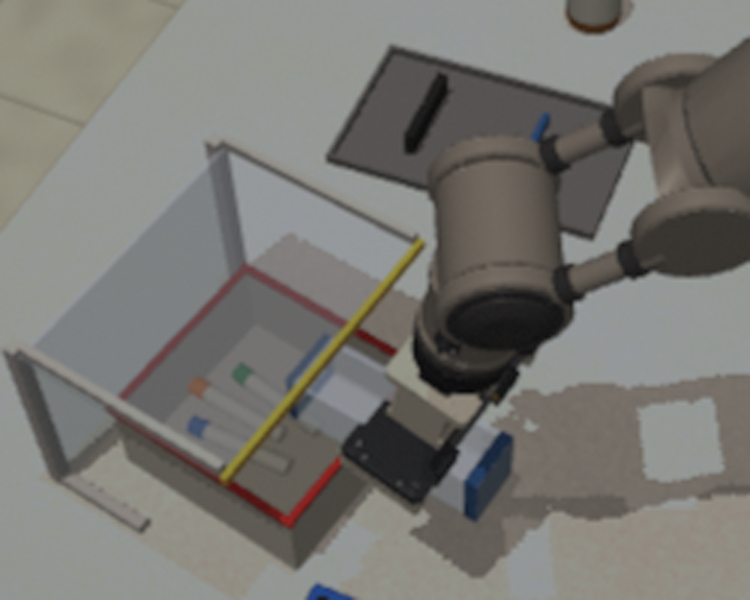

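All three tubes (blue, orange, green) lie on the tub floor around (235,415). Backing out straight.

Emit:
send_rows --targets '[[[0, 1, 0, -15, 0, -2, 1], [0, 2, 0, -35, 0, -7, 1], [0, 3, 0, -55, 0, -12, 1], [0, 3.4, 0, -65, 0, -14, 1], [0, 4, 0, -70, 5, -16, 1]]]'

```text
time: 14.98
tool_pos: [359.9, 240.4, 140.9]
tcp_rot: [-3.131, -0.258, -0.159]
contact_force: [-0.6, -0.5, -2.3]
grip_width: 55.9
```

```bash
cat > s12.py <<'E'
from plan import *
import h,sys
h.st();print(mouth())
w=[(np.array([475,90,190.]),-6,8),(np.array([530,-60,200.]),-2,8),(M0+[-130,30,135],1,8),(M0+[0,0,100],HJ,8),(M0+[0,0,30],HJ,8),(M0+[0,0,3],HJ,8)]
rows([tj(*x) for x in w])
E
python3 s12.py
```

```text
t 14.98 p [359.9 240.4 140.9] rpy [-179.4  -14.8   -9.1] q [ 0.525  0.193  2.044 -0.237  0.71   2.418] F [-0.6 -0.5 -2.3] w 55.9
(array([481.10303517, 221.66012927, 155.93374398]), np.float64(-8.909405198655568), np.float64(3.0941282997987307))
[np.float64(0.9), np.float64(4.9), np.float64(-2.8), np.float64(22.2), np.float64(136.9), np.float64(-20.0)]
[np.float64(2.1), np.float64(4.8), np.float64(-6.6), np.float64(100.8), np.float64(284.9), np.float64(-11.2)]
[np.float64(2.9), np.float64(4.8), np.float64(-9.5), np.float64(147.3), np.float64(410.8), np.float64(-4.9)]
[np.float64(3.6), np.float64(4.8), np.float64(-11.7), np.float64(268.0), np.float64(425.4), np.float64(63.0)]
[np.float64(3.6), np.float64(4.8), np.float64(-11.7), np.float64(250.2), np.float64(426.1), np.float64(130.7)]
[np.float64(3.6), np.float64(4.8), np.float64(-11.7), np.float64(243.3), np.float64(426.4), np.float64(156.8)]
```

Emit:
send_rows --targets '[[[0, 1, -0.6, -2, 22, -4, 1], [0, 2, -1.2, 0, 50, -8, 1], [0.5, 3, -1.8, 4, 80, -12, 1], [0.7, 4, -2.4, 10, 110, -16, 1], [0.9, 5, -2.8, 17, 140, -20, 1]]]'

```text
time: 15.4
tool_pos: [350.0, 98.4, 163.2]
tcp_rot: [-3.131, -0.347, -0.108]
contact_force: [-0.2, 0.5, -1.5]
grip_width: 55.9
```

```bash
python3 s12.py
```

```text
t 15.4 p [350.   98.4 163.2] rpy [-179.4  -19.9   -6.2] q [ 0.122 -0.042  2.262 -0.121  0.584  1.888] F [-0.2  0.5 -1.5] w 55.9
(array([470.16771406,  86.05510646, 189.14206977]), np.float64(-5.985497918812371), np.float64(8.215483712086765))
[np.float64(-0.0), np.float64(-0.2), np.float64(0.0), np.float64(4.5), np.float64(-4.5), np.float64(0.3)]
[np.float64(1.3), np.float64(-0.3), np.float64(-3.8), np.float64(74.8), np.float64(147.3), np.float64(13.4)]
[np.float64(2.3), np.float64(-0.3), np.float64(-6.6), np.float64(114.3), np.float64(275.5), np.float64(21.5)]
[np.float64(3.1), np.float64(-0.3), np.float64(-8.7), np.float64(227.6), np.float64(297.1), np.float64(99.5)]
[np.float64(3.1), np.float64(-0.3), np.float64(-8.7), np.float64(203.8), np.float64(297.8), np.float64(165.3)]
[np.float64(3.1), np.float64(-0.3), np.float64(-8.7), np.float64(194.6), np.float64(298.1), np.float64(190.7)]
```

Emit:
send_rows --targets '[[[0, 0, -0.8, 8, 30, 2, 1], [0.5, 0, -1.6, 24, 62, 5, 1], [0.8, 0, -2.5, 42, 95, 8, 1], [1, 0, -3.4, 60, 128, 11, 1], [1.4, 0, -4.2, 75, 158, 13, 1]]]'

```text
time: 15.82
tool_pos: [405.2, -58.7, 174.3]
tcp_rot: [-3.131, -0.349, -0.03]
contact_force: [1.7, 1.2, -1.5]
grip_width: 56.0
```

```bash
python3 s12.py
```

```text
t 15.82 p [405.2 -58.7 174.3] rpy [-179.4  -20.    -1.7] q [-0.451  0.016  2.166  0.247  0.658  0.974] F [ 1.7  1.2 -1.5] w 56.0
(array([525.98076986, -61.71626513, 200.43396867]), np.float64(-1.5223561030992305), np.float64(8.303987513760717))
[np.float64(-1.5), np.float64(-0.3), np.float64(4.2), np.float64(-55.3), np.float64(-159.7), np.float64(-8.0)]
[np.float64(-0.2), np.float64(-0.3), np.float64(0.5), np.float64(3.7), np.float64(-2.8), np.float64(1.1)]
[np.float64(0.9), np.float64(-0.3), np.float64(-2.4), np.float64(33.7), np.float64(128.1), np.float64(5.9)]
[np.float64(1.6), np.float64(-0.4), np.float64(-4.5), np.float64(145.0), np.float64(159.9), np.float64(83.2)]
[np.float64(1.6), np.float64(-0.4), np.float64(-4.5), np.float64(121.1), np.float64(160.6), np.float64(149.0)]
[np.float64(1.6), np.float64(-0.4), np.float64(-4.5), np.float64(111.8), np.float64(160.8), np.float64(174.4)]
```

Emit:
send_rows --targets '[[[0, 0, -1, 15, 32, 0, 1], [0.5, 0, -2, 38, 68, 5, 1], [1, 0, -3, 65, 103, 12, 1], [1.3, 0, -4, 92, 136, 22, 1], [1.6, -0.3, -4.5, 115, 158, 35, 1]]]'

```text
time: 16.23
tool_pos: [521.4, -222.3, 179.5]
tcp_rot: [-3.133, -0.345, 0.052]
contact_force: [0.2, 0.1, -1.1]
grip_width: 55.8
```

```bash
python3 s12.py
```

```text
t 16.23 p [ 521.4 -222.3  179.5] rpy [-179.5  -19.8    3. ] q [-0.67   0.318  1.759  0.316  0.832  0.661] F [ 0.2  0.1 -1.1] w 55.8
(array([ 642.09940258, -215.48838123,  205.19711907]), np.float64(3.1195236895147826), np.float64(8.085592365407287))
[np.float64(-3.0), np.float64(-0.0), np.float64(8.6), np.float64(-145.9), np.float64(-333.2), np.float64(-33.7)]
[np.float64(-1.6), np.float64(-0.0), np.float64(4.8), np.float64(-99.1), np.float64(-172.1), np.float64(-28.8)]
[np.float64(-0.6), np.float64(-0.1), np.float64(2.0), np.float64(-79.2), np.float64(-39.2), np.float64(-27.6)]
[np.float64(0.2), np.float64(-0.1), np.float64(-0.1), np.float64(29.6), np.float64(2.9), np.float64(48.3)]
[np.float64(0.2), np.float64(-0.1), np.float64(-0.1), np.float64(6.0), np.float64(3.5), np.float64(114.2)]
[np.float64(0.2), np.float64(-0.1), np.float64(-0.1), np.float64(-3.2), np.float64(3.7), np.float64(139.6)]
```

Emit:
send_rows --targets '[[[0, 0, 0, 12, 1, 18, 1], [0, 0, 0, 24, 2, 45, 1], [0, 0, 0, 18, 3, 72, 1], [0, 0, 0, 10, 3.3, 98, 1], [0, 0, 0, 6, 3.5, 114, 1]]]'

```text
time: 16.65
tool_pos: [563.7, -218.6, 70.0]
tcp_rot: [-3.129, -0.34, 0.052]
contact_force: [-1.1, -0.5, -1.8]
grip_width: 55.3
```

```bash
python3 s12.py|head -2; python3 -c "
from plan import *
rows([tj(M0+[0,0,8],HJ,8),tj(M0+[0,0,2],HJ,8),tj(M0,HJ,8)])
import h;h.save('side','side15',(120,260,260,420),4)"
```

```text
t 16.65 p [ 563.7 -218.6   70. ] rpy [-179.3  -19.5    3. ] q [-0.612  0.531  1.778  0.389  0.605  0.609] F [-1.1 -0.5 -1.8] w 55.3
(array([ 684.56874001, -211.69315106,   95.13281683]), np.float64(3.172062743852645), np.float64(7.813818523474507))
[np.float64(-0.1), np.float64(0.2), np.float64(-0.1), np.float64(-4.3), np.float64(4.3), np.float64(17.5)]
[np.float64(-0.1), np.float64(0.2), np.float64(-0.1), np.float64(-6.3), np.float64(4.3), np.float64(23.1)]
[np.float64(-0.1), np.float64(0.2), np.float64(-0.1), np.float64(-7.0), np.float64(4.4), np.float64(25.0)]
```

View pics/side15.png

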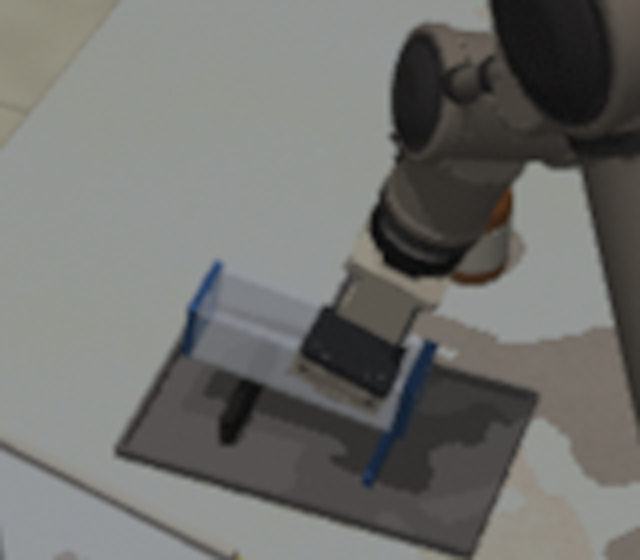

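The empty jar hovers about 25 mm over stop and bar. Setting it down.

Emit:
send_rows --targets '[[[0, 0, 0, -3, 3, 9, 1], [0, 0, 0, -4.5, 4.3, 17.5, 1], [0, 0, 0, -6, 4.3, 22, 1], [0, 0, 0, -7, 4.3, 25, 1], [0, 0, 0, -7, 4.3, 25, 1]]]'

```text
time: 17.12
tool_pos: [566.6, -222.6, 47.0]
tcp_rot: [-3.132, -0.344, 0.052]
contact_force: [-0.7, 0.2, -2.1]
grip_width: 55.9
```

```bash
python3 s12.py|head -2
```

```text
t 17.12 p [ 566.6 -222.6   47. ] rpy [-179.5  -19.7    3. ] q [-0.615  0.572  1.786  0.422  0.555  0.567] F [-0.7  0.2 -2.1] w 55.9
(array([ 687.31758   , -215.78758322,   72.52555577]), np.float64(3.141489289472926), np.float64(8.001531392277014))
```

Emit:
send_rows --targets '[[[0, 0, 0, -0.5, 0, 1.5, 1], [0, 0, 0, -1, 0, 3, 1], [0, 0, 0, -1.3, 0, 4, 1], [0, 0, 0, -1.3, 0, 4, 1]]]'

```text
time: 17.45
tool_pos: [567.1, -222.7, 44.2]
tcp_rot: [-3.133, -0.345, 0.053]
contact_force: [-3.4, 1.4, 6.4]
grip_width: 55.8
```

```bash
python3 s12.py|head -2
```

```text
t 17.45 p [ 567.1 -222.7   44.2] rpy [-179.5  -19.8    3. ] q [-0.615  0.577  1.789  0.428  0.546  0.56 ] F [-3.4  1.4  6.4] w 55.8
(array([ 687.81639316, -215.7877934 ,   69.93251566]), np.float64(3.1653854532179224), np.float64(8.096261177759638))
```

Contact made at 6 N. Releasing and withdrawing.

Emit:
send_rows --targets '[[[0, 0, 0, 0, 0, -0.5, -1], [0, 0, 0, 0, 0, -0.5, -1], [0, 0, 0, 0, 0, -0.5, -1], [0, 0, 0, 0, 0, -0.5, -1], [0, 0, 0, 0, 0, -0.5, -1]]]'

```text
time: 17.87
tool_pos: [566.6, -222.5, 43.3]
tcp_rot: [-3.132, -0.344, 0.052]
contact_force: [-0.7, -0.8, 0.2]
grip_width: 84.5
```

Emit:
send_rows --targets '[[[0, 0, 0, 0, 0, -10, -1], [0, 0, 0, 0, 0, -35, -1], [0, 0, 0, 0, 0, -70, -1], [0, 0, 0, 0, 0, -110, -1], [0, 0, 0, 0, 0, -150, -1]]]'

```text
time: 18.28
tool_pos: [514.9, -226.2, 186.0]
tcp_rot: [-3.132, -0.342, 0.052]
contact_force: [1.3, 0.1, 0.2]
grip_width: 91.7
```

Emit:
send_rows --targets '[[[0, 0, 0, 0, 0, -30, -1], [0, 0, 0, 0, 0, -60, -1], [0, 0, 0, 0, 0, -60, -1]]]'

```text
time: 18.53
tool_pos: [496.6, -229.8, 247.9]
tcp_rot: [-3.141, -0.351, 0.054]
contact_force: [0.7, 0.3, 0.8]
grip_width: 92.0
```

```bash
python3 -c "
import h;h.st();h.save('top','top20',(120,310,140,540),2);h.save('side','side20',(120,470,180,480),2)
h.save('wrist','wrist20')"
```

```text
t 18.53 p [ 496.6 -229.8  247.9] rpy [-179.9  -20.1    3.1] q [-0.717  0.209  1.704  0.291  0.991  0.669] F [0.7 0.3 0.8] w 92.0
```

View pics/top20.png

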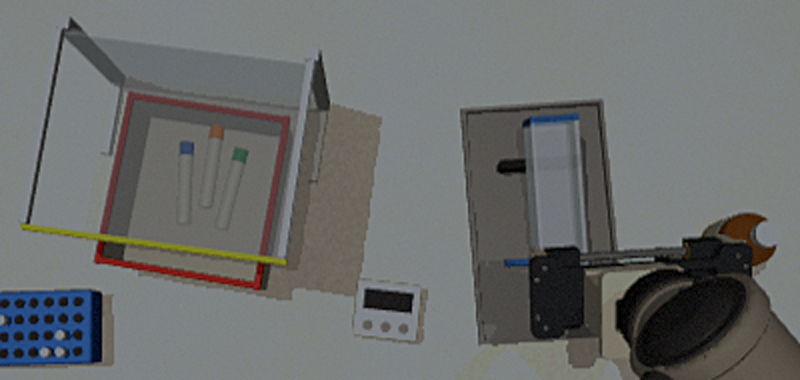

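View pics/side20.png

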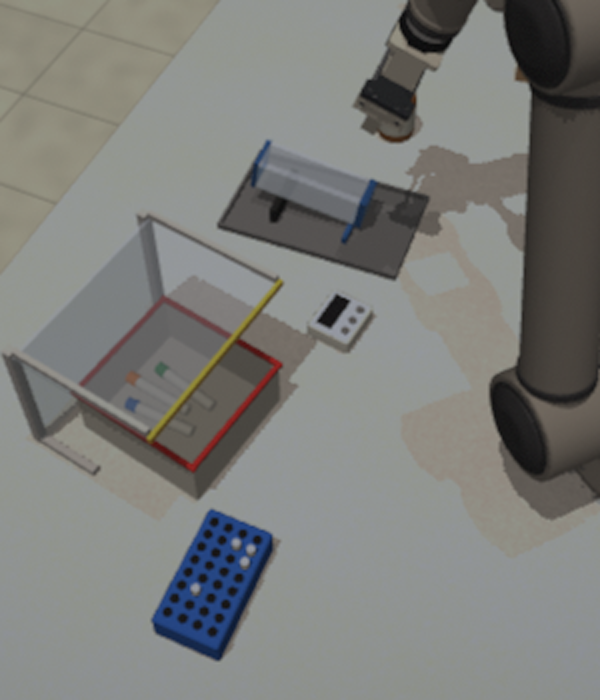

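View pics/wrist20.png

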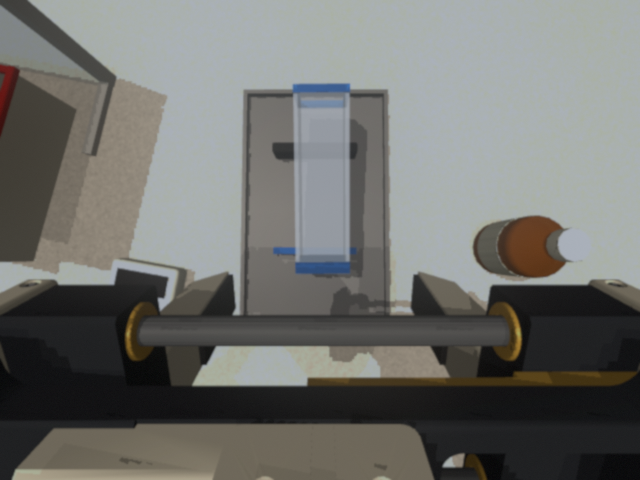

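All three tubes lie in the tub. The jar lies empty on stop and bar. In the top crop the tub, guard, timer, rack and bottle sit at the same pixels as at the start. Handing in.

```bash
python3 -c "
from plant import *
print(close_job(), get_obs()['time'])"
```

```text
the job is handed in; nothing more can be done
the job is handed in; nothing more can be done
```

The job is done and handed in at about 18.7 s of the allowed 72 s. I tipped the jar over the blue stop in the grip and released it lying with the tubes inside. I then took it lying, brought its mouth in under the guard and tilted it mouth-down about 33° until all three tubes slid out. The empty jar was laid back on its side in the wash tray and released.

- **Tubes and jar:** the last pictures show all three tubes on the tub floor, and the empty jar resting on the stop and rest bar with the gripper clear of it.
- **Bystanders:** the tub, guard, timer, rack and bottle are at the same pixels in the last top view as in the first.
- **Forces:** the highest wrist force I read after any move was about 9 N, when setting the jar down. No check failed or disagreed.

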